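Set the microscope lamp for daylight

ROBOT

A 6-joint arm with a two-finger parallel gripper is mounted at the origin on the work surface. World frame = base frame: x ahead of the robot, y to its left, z up, the work surface at z = 0. Lengths are in m, angles in rad, forces in N, time in s.
With the tool pointing down it reaches from about 0.275 to 0.85 m from the base axis. Payload 19 kg.
Tool frame: the origin (TCP) lies midway between the tips of the shut fingers; the grasp point (between the pads) lies 19 mm behind it; z points along the fingers, y is the direction in which the jaws open and shut (so a half turn about z gives the same grasp; the last joint's range is limited). The gripper opens to 85 mm and grips with 20 to 120 N. Pads are 22 mm wide; open, the fingers measure 114 mm over their backs; the gripper's body (76 mm by 85 mm) begins 54 mm behind the grasp point. The pads swing forward as they close: fully open they stand 13 mm farther back than shut.
Start: joints at [-1.3, 0.15, 1.437, -0, 1.554, -0.134], TCP at [0.226, -0.529, 0.231] pointing down, gripper open.
Joint ranges: [-2.8, 2.8], [-0.68, 2.1], [0.12, 2.68], [-1.39, 4.53], [0.16, 2.79], [-2.81, 2.81]. Speed limits (rad/s): [1.89, 1.89, 2.22, 3.01, 3.01, 3.01].

INTERFACE

Orientations are given as a rotation vector (axis times angle).
In Python, from bench import sensors, grab_frame, camera_params, robot gives the robot as it stands.
- The arm moves only by the tool arm_command, never from a script. Its argument "increments" is one flat list of numbers, 5 for each row, row after row: the closure, from 0 (fully open) to 1 (shut), then the shift along the tool's x, y, z in m, then the turn about the tool's z in rad. In form: [claw, x, y, z, spin, claw, x, y, z, spin, ...]. A call has 1 to 12 rows; each row is the pose to reach, as a shift and turn from the pose commanded when the call began, along the tool's axes at that moment; what a row does not reach only later rows make up. A row lasts 1/8 s, in which the tool goes at most 62.5 mm and 10.7 degrees, less where a joint would pass 70% of its speed; a pose out of reach is approached as far as the arm can. A call with a gripper value outside its range is refused whole. The fingers move at their own pace and stop on an object; "force" is the grip in N (left out, the last holds). Time passes only in rows, so rows that repeat a pose let the fingers close. It gives the time, the measured TCP pose, the force and the opening at its end, in the units of the state.
- sensors.state(): the state, without advancing time (a new reading comes with each control period).
- grab_frame(name): name is "scene" or "side" or "wrist"; returns the picture (420x560x3 uint8, red, green, blue); there is no depth.
- camera_params(name): a dict with "K" (3x3 intrinsics, pixels), "k1" (the pictures are not rectified: a ray, as slopes to the right and down, at radius r is drawn at 1 + k1 r^2 times it, then the intrinsics apply), "rvec" (rotation vector, rad) and "tvec" (3), from world to camera coordinates, as OpenCV has them; the wrist camera has in their place "tool_from_camera" (4x4, takes a point from camera to tool coordinates, whose origin is the TCP and whose axes are the flange's). Camera axes: x right, y down, z forward; pixel columns grow to the right and rows downward; lengths in m; the calibration is good to about 2 mm. A picture is of the moment at which its call begins: read the wrist's pose just before it. camera_params takes no time and is no camera call.
- robot.hand_in(): hands the job in, once; it reports no verdict.
The state is a dict: "t": time; "joint_positions": joint angles; "qd": joint speeds; "tau": joint torques, N m; "tcp_pos": TCP position; "tool_rot": TCP orientation; "force": force on the tool from outside, world axes, zero at the start; "ft_torque": the same for the moment, N m; "opening": finger opening in m.
Only numpy, scipy, OpenCV 4.12 (cv2) and the standard library are available. Lean on these libraries where they do the work, as an engineer would, in place of code of your own. Each camera call takes 0.05 s, during which the arm holds its last target.

TASK

Set the microscope lamp for daylight work: take the blue filter from the wooden rack, ease it down into the slot on top of the lamp unit until it is fully home without letting it drop, and let go. Turn the lamp's click-stop selector clockwise until its white pointer rests in the click at the blue mark, without ever running on into the red sector, and let go. Either may be done first; leave the other two filters, the loupe and the jar where they are.

Things in the scene. Friction and masses are not known exactly. Their poses are not given: they have to be found in the camera images.
- lamp: Cream lamp unit fixed to the bench, 250 deep (x, front to back) x 200 wide (y) x 125 mm high; origin: centre of its underside. Front 63 mm high; from it a panel slopes up 30 degrees to the level deck, 107 to 250 mm behind the front. A stiff gooseneck (up to 155 mm high) leaves its +y side near the back and bends backwards, reaching 210 mm in y and 225 mm in x from the origin.
- knob_grip (a point): Grip point of the black selector knob: on its axis, 38 mm off the panel, in the upper part of its bar. z: the axis, out of the panel; x: along the bar to its pointer end (white line on top). The bar is 64 long x 14 wide, its top 50 mm off the panel (12 mm past this point), standing on a round skirt 60 mm in diameter, from 4 to 14 mm off the panel.
- knob (a joint): Selector angle, rad, clockwise facing the panel. Nine click stops 30 degrees apart: 0 (off; pointer 120 degrees anticlockwise of up-slope), black ticks to 2.09, blue mark at 2.618 (pointer 30 degrees clockwise of up-slope), red 3.14 to 4.19. Starts at one of the first three (seldom between two). A sprung ball holds it in each: about 0.2 N m frees it; past half way it snaps on.
- slot_mouth (a point): Middle of the filter slot's mouth, level with the top deck (125 mm above the bench), 50 mm behind the lamp's origin; axes as the lamp's. The slot is upright, 53 mm along x, 9 mm along y, 76 mm deep, with square edges.
- slot_home (a point): 70 mm straight below slot_mouth: where the underside of the filter comes to be when it is home. Axes as the lamp's.
- rack: Wooden filter rack fixed to the bench, 85 (its x) x 185 (its y) x 40 mm high, origin at the centre of its underside. Three grooves across it, 60 mm apart along y, 25 mm deep, each holding one filter upright with 0.75 mm play on each side.
- filter_blue: Slide with blue head and round blue window, about 90 g. Origin: centre of underside; z up. Dark plate 50 (x) x 6 (y) x 70 mm (z), lowest 8 mm tapered to 42 x 3; on it the head to grip, 70 (x) x 14 (y) x 30 mm, from 70 to 100 mm above the origin. Home: the head's underside rests on the lamp's deck. Starts upright in one groove of the rack, origin 15 mm above the bench.
- filter_green: The same kind of slide with a green head, in another groove. Leave it alone.
- filter_frost: The same kind of slide with a white head (frosted), in another groove. Leave it alone.
- loupe: Black waisted eye loupe, 38 mm in diameter, 65 mm high, standing on the bench; origin at the centre of its underside. Leave it alone.
- jar: Amber jar with a white cap, 48 mm in diameter, 60 mm high, standing on the bench; origin at the centre of its underside. Leave it alone.
- dial: Pale grey dial, 115 mm across, on the lamp's sloped panel (does not turn). Origin: where the knob's axis meets the panel, 71.5 mm in front of and 94 mm above the lamp's origin. z: out of the panel, 30 degrees from vertical, leaning to the front; x: straight up the slope. Marks 47 mm from the axis, one per click stop: 5 black ticks, the round blue mark, 3 red ticks with a red arc.
There are look-alikes about, which are no part of the job. Of the things like the filter_blue, leave any that is pink or yellow; of the rest the larger one is meant.

How it is judged:
At the end, for the whole second after the job is handed in: The blue filter stands in the lamp's slot, upright, its underside within 5 mm of slot_home, at rest; the selector rests within 0.12 rad of the blue mark (2.618 rad) (distance between filter_blue and slot_home below 0.005 m and angle between the z axis of filter_blue and the z axis of slot_home, either way round below 0.06 rad and linear speed of filter_blue below 0.02 m/s and value of joint knob between 2.498 and 2.738 rad and velocity of joint knob between -0.1 and 0.1 rad/s); the robot touches nothing.
It fails at once if the selector was turned past the blue mark's click into the red sector (more than 0.35 rad past the mark) (value of joint knob above 2.968 rad).
It fails at once if the blue filter was dropped down the slot (faster than 0.4 m/s more than 5 mm above home) (horizontal distance between filter_blue and slot_home below 0.012 m and z of filter_blue in the frame of slot_home between 0.005 and 0.075 m and linear speed of filter_blue above 0.4 m/s).
It fails at once if another filter, the loupe or the jar was moved by more than 30 mm (distance of any of filter_green, filter_frost, loupe, jar from where it was at the start of the episode above 0.03 m).
It also fails if it takes over 67 s, if anything falls off the work surface, if the arm or the gripper's body presses on something with over 40 N, if the wrist force passes 120 N, or if a joint passes its speed limit or range.

## Working session

There is one attempt and no reset: what is moved stays moved. The work goes in short steps, Python scripts to look and compute and a tool call to move; the robot and the scene stay as the last step left them, time stands still between calls to the robot, and variables do not carry over. Pictures are saved under pics/ and viewed, and the job is handed in when it is done.

Besides the shell and the picture viewer there is one more tool, called after "Call:" in YAML: its name, and indented under it one key for each argument. arm_command: Moves the arm, as the interface text tells. Its arguments: {"type":"object","properties":{"increments":{"type":"array"},"force":{"type":"number"}},"required":["increments"]}

```bash
mkdir -p pics; ls
python3 - <<'E'
from bench import sensors, grab_frame, camera_params, robot
import cv2
print(sensors.state())
for n in ["scene","side","wrist"]:
    f=grab_frame(n); cv2.imwrite(f"pics/a_{n}.png",f[:,:,::-1]); print(n,camera_params(n))
E
```

```text
pics
{'t': 0.0, 'joint_positions': array([-1.29999518e+00,  1.50981189e-01,  1.43802117e+00, -1.11778749e-05,
        1.55381784e+00, -1.34024499e-01]), 'qd': array([ 0.0010692 , -0.00125812,  0.00229035, -0.00012735,  0.00075962,
       -0.00112306]), 'tau': array([-2.85035218e-03, -7.13058043e+01, -5.70880294e+01, -2.06681948e-04,
        8.82414024e-03, -6.40724397e-05]), 'tcp_pos': array([ 0.22636651, -0.52829452,  0.23068312]), 'tool_rot': array([-3.07625608e+00, -6.31319549e-01,  1.49221395e-04]), 'force': array([ 0.14230892,  0.40980021, -0.36307048]), 'ft_torque': array([ 0.01070671, -0.00960126, -0.02140287]), 'opening': 0.08550022837891443}
scene {'K': array([[508.20176952,   0.        , 279.74494701],
       [  0.        , 508.20176952, 202.70452194],
       [  0.        ,   0.        ,   1.        ]]), 'k1': 0.042378464442104934, 'rvec': array([ 2.26897238,  0.75833737, -0.33566276]), 'tvec': array([-0.48354871, -0.18028895,  1.60989039])}
side {'K': array([[416.3929442 ,   0.        , 284.59481811],
       [  0.        , 416.3929442 , 210.54871826],
       [  0.        ,   0.        ,   1.        ]]), 'k1': -0.0022550098785738795, 'rvec': array([ 0.22891925, -2.77047471,  1.28907857]), 'tvec': array([0.58494184, 0.10782821, 1.05901268])}
wrist {'K': array([[308.46930046,   0.        , 277.99276981],
       [  0.        , 308.46930046, 212.2588584 ],
       [  0.        ,   0.        ,   1.        ]]), 'k1': -0.02645748603753484, 'tool_from_camera': array([[-3.19104147e-04, -9.48053773e-01, -3.18109953e-01,
         8.06428167e-02],
       [ 9.99999864e-01, -4.34100300e-04,  2.90611226e-04,
         3.64145455e-04],
       [-4.13606696e-04, -3.18109816e-01,  9.48053782e-01,
        -1.40732859e-01],
       [ 0.00000000e+00,  0.00000000e+00,  0.00000000e+00,
         1.00000000e+00]])}
```

View pics/a_scene.png

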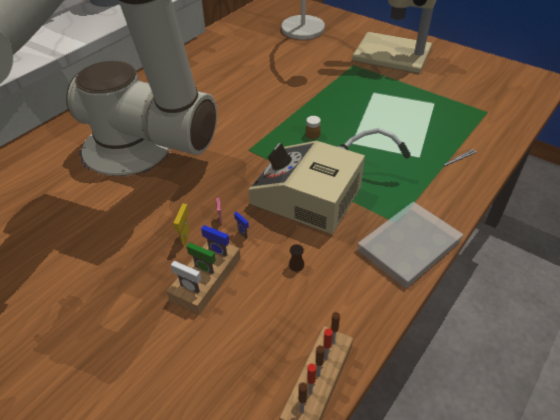

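View pics/a_side.png

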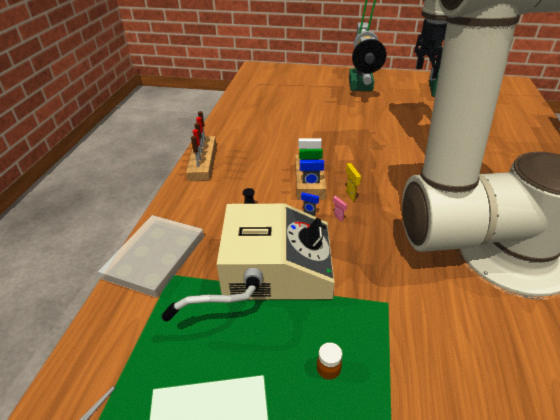

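View pics/a_wrist.png

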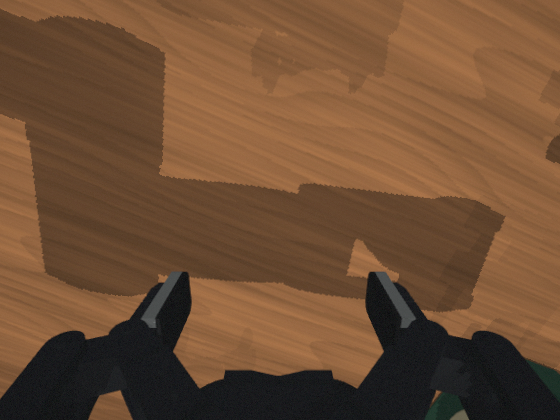

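```bash
cat > h.py <<'E'
import numpy as np, cv2
from scipy.spatial.transform import Rotation as R
from bench import sensors, grab_frame, camera_params, robot
def pose(n,st=None):
    p=camera_params(n)
    if n=="wrist":
        T=np.eye(4);T[:3,:3]=R.from_rotvec(st['tool_rot']).as_matrix();T[:3,3]=st['tcp_pos']
        W=T@p['tool_from_camera']
        return p,W[:3,:3],W[:3,3]
    Rm=R.from_rotvec(p['rvec']).as_matrix()
    return p,Rm.T,-Rm.T@p['tvec']
def ray(n,uv,st=None):
    p,Rw,c=pose(n,st);K=p['K'];k=p['k1']
    d=(np.array(uv,float)-K[:2,2])/K[0,0]; s=d.copy()
    for _ in range(20): s=d/(1+k*(s@s))
    v=Rw@np.r_[s,1]; return c,v/np.linalg.norm(v)
def onz(n,uv,z,st=None):
    c,v=ray(n,uv,st); return c+v*(z-c[2])/v[2]
def proj(n,X,st=None):
    p,Rw,c=pose(n,st); q=Rw.T@(np.array(X,float)-c); s=q[:2]/q[2]
    s=s*(1+p['k1']*(s@s)); return p['K'][0,0]*s+p['K'][:2,2]
def tri(r):
    A=np.zeros((3,3));b=np.zeros(3)
    for c,v in r:
        P=np.eye(3)-np.outer(v,v);A+=P;b+=P@c
    X=np.linalg.solve(A,b); return X,[np.linalg.norm((np.eye(3)-np.outer(v,v))@(X-c)) for c,v in r]
def crop(src,dst,x0,y0,w,h,s):
    im=cv2.imread(src)[y0:y0+h,x0:x0+w]; cv2.imwrite(dst,cv2.resize(im,None,fx=s,fy=s,interpolation=cv2.INTER_CUBIC))
E
python3 - <<'E'
from h import *
crop('pics/a_scene.png','pics/c1.png',150,120,225,190,3.5)
crop('pics/a_side.png','pics/c2.png',190,130,200,170,4)
E
```

```text
(no output)
```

View pics/c1.png

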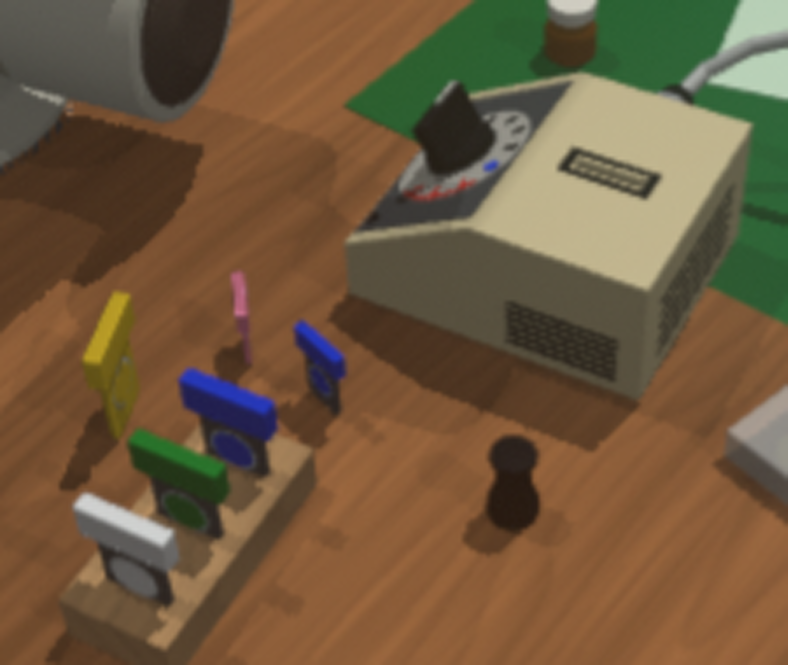

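View pics/c2.png

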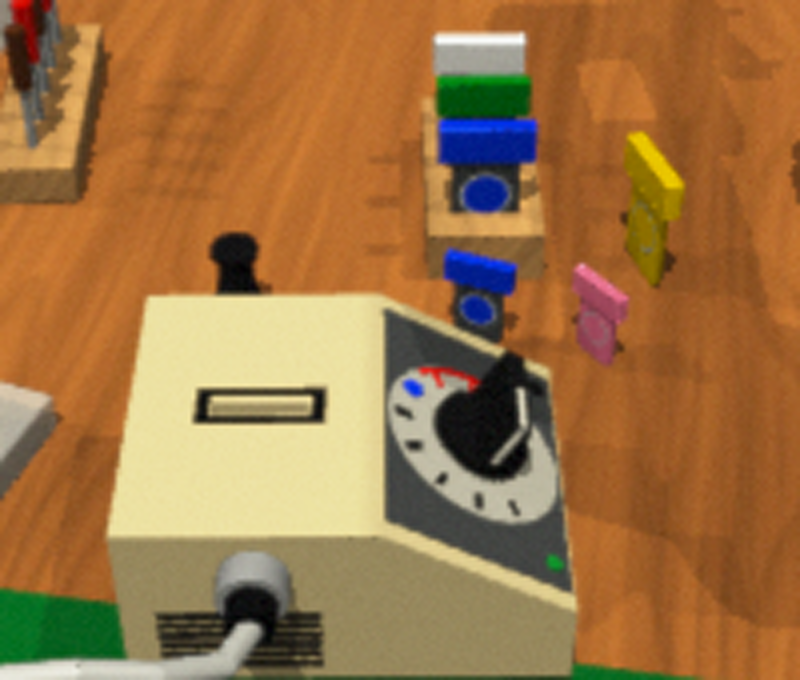

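Run:
```python
from h import *
c={'scene':lambda u,v:(150+u/3.5,120+v/3.5),'side':lambda u,v:(190+u/4,130+v/4)}
def T(name,a,b):
    X,e=tri([ray('scene',c['scene'](*a)),ray('side',c['side'](*b))]);print(name,X.round(4),np.round(e,4))
# head top corners: scene quad; side: top edge far
T('blue L?',(187,372),(536,125))   # near-robot, 
T('blue R?',(272,403),(440,123))
T('slot center',(611,172),(261,405))
T('slot A',(565,158),(318,405))
T('slot B',(657,185),(204,405))
T('deck corner front-right',(468,222),(380,296))
T('deck back-right',(648,287),(148,297))
T('deck back-left',(750,126),(110,535))
T('deck front-left',(583,77),(385,537))
T('blue mark',(491,166),(413,387))
T('bluesmall head',(320,350),(480,272))
T('frost',(125,522),(480,42))
T('green',(178,458),(484,86))
```

```text
blue L? [ 0.5102 -0.1706  0.1125] [0.0025 0.0025]
blue R? [ 0.5774 -0.1587  0.1151] [0.0024 0.0024]
slot center [0.636  0.1573 0.124 ] [0.0028 0.0028]
slot A [0.6018 0.1507 0.124 ] [0.0002 0.0002]
slot B [0.6697 0.164  0.1245] [0.0049 0.0049]
deck corner front-right [0.5843 0.0506 0.1249] [0.0015 0.0015]
deck back-right [0.725  0.0728 0.1239] [0.0018 0.0018]
deck back-left [0.6921 0.2652 0.1222] [0.0021 0.0021]
deck front-left [0.5514 0.2422 0.1197] [0.0037 0.0037]
blue mark [0.554  0.1185 0.1149] [0.0021 0.0021]
bluesmall head [ 0.5353 -0.066   0.0584] [0.002 0.002]
frost [ 0.564  -0.2848  0.1086] [0.0025 0.0025]
green [ 0.5537 -0.2259  0.1065] [0.0024 0.0024]
```

```bash
cat >> h.py <<'E'
def go(p,yaw=None):
    """increment from measured pose to TCP p, tool x yaw (deg)"""
    st=sensors.state();M=R.from_rotvec(st['tool_rot']).as_matrix()
    y=np.arctan2(M[1,0],M[0,0]); d=M.T@(np.array(p)-st['tcp_pos'])
    sp=0 if yaw is None else (y-np.radians(yaw)+np.pi)%(2*np.pi)-np.pi
    print('inc',d.round(4),'spin',round(sp,4),'curyaw',np.degrees(y).round(2),'tcp',st['tcp_pos'].round(4),'t',st['t'],'F',st['force'].round(2),'op',round(st['opening'],4),'zax',M[:,2].round(4))
E
python3 -c "
from h import *
go([.545,-.165,.23],10)"
```

```text
inc [ 0.436  -0.2085  0.0011] spin 0.2303 curyaw 23.19 tcp [ 0.2264 -0.5284  0.2309] t 0.15 F [-0.06  0.81  0.32] op 0.0857 zax [-2.e-04  8.e-04 -1.e+00]
```

Look-alikes in the scene view: blue in the rack (215,237), smaller free-standing blue (241,222), pink (219,207), yellow (182,222). I choose the one in the rack: it is the larger blue one, and the close crop shows it upright in the groove. Moving above it.

Call:
arm_command:
  increments: [0,0.05,-0.024,0,0.03,0,0.1,-0.048,0,0.05,0,0.15,-0.072,0,0.08,0,0.2,-0.096,0,0.1,0,0.25,-0.12,0,0.13,0,0.3,-0.144,0,0.16,0,0.35,-0.168,0,0.18,0,0.4,-0.191,0,0.21,0,0.436,-0.208,0,0.23,0,0.436,-0.208,0,0.23,0,0.436,-0.208,0,0.23,0,0.436,-0.208,0,0.23]

```text
t: 1.65
tcp_pos: [0.5447, -0.1664, 0.2313]
tool_rot: [3.13, 0.273, -0.0]
force: [0.8, -0.4, -0.5]
opening: 0.0853
```

Run:
```python
from h import *
go([.545,-.165,.23],10)
st=sensors.state();f=grab_frame('wrist');cv2.imwrite('pics/b1.png',f[:,:,::-1])
hsv=cv2.cvtColor(f,cv2.COLOR_RGB2HSV)
m=cv2.inRange(hsv,(110,120,60),(130,255,255))
cs,_=cv2.findContours(m,cv2.RETR_EXTERNAL,cv2.CHAIN_APPROX_NONE)
for c in cs:
    if cv2.contourArea(c)>60: print(cv2.contourArea(c),cv2.minAreaRect(c),cv2.boundingRect(c))
```

```text
inc [ 0.0005 -0.0013  0.0013] spin -0.0008 curyaw 9.96 tcp [ 0.5447 -0.1664  0.2313] t 1.65 F [ 0.83 -0.43 -0.48] op 0.0853 zax [-1.e-04 -0.e+00 -1.e+00]
1081.5 ((279.0, 203.5), (79.0, 14.0), 90.0) (272, 164, 15, 80)
617.0 ((183.4724884033203, 184.59176635742188), (16.570396423339844, 49.711185455322266), 16.69924545288086) (169, 160, 27, 49)
```

View pics/b1.png

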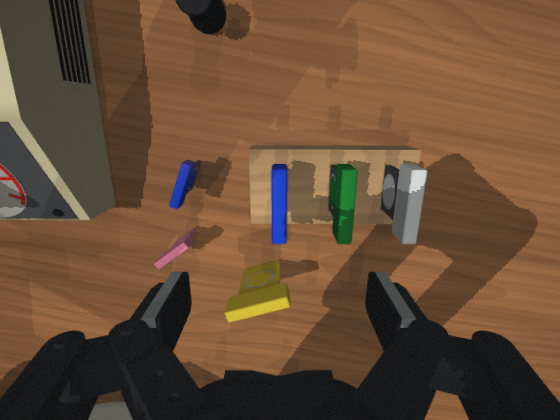

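Run:
```python
from h import *
st=sensors.state()
P=onz('wrist',(279,203.5),.115,st);print(P)
for uv in [(279,164),(279,243),(272,203),(286.5,203)]: print(onz('wrist',uv,.115,st))
for z in (.16,.09):go([P[0],P[1],z],9.96)
```

```text
[ 0.54756478 -0.16754693  0.115     ]
[ 0.58154476 -0.16156394  0.115     ]
[ 0.51058503 -0.17405891  0.115     ]
[ 0.54696307 -0.16146569  0.115     ]
[ 0.54913751 -0.17389937  0.115     ]
inc [0.0026 0.0016 0.0714] spin -0.0003 curyaw 9.95 tcp [ 0.5448 -0.1664  0.2314] t 1.7 F [ 0.12  0.34 -0.48] op 0.0854 zax [ 0. -0. -1.]
inc [0.0026 0.0016 0.1414] spin -0.0003 curyaw 9.95 tcp [ 0.5448 -0.1664  0.2314] t 1.7 F [ 0.12  0.34 -0.48] op 0.0854 zax [ 0. -0. -1.]
```

Call:
arm_command:
  increments: [0.5,0.001,0.0015,0.0,0,0.5,0.001,0.0015,0.02,0,0.5,0.001,0.0015,0.05,0,0.5,0.001,0.0015,0.08,0,0.5,0.001,0.0015,0.08,0,0.5,0.001,0.0015,0.08,0]
  force: 40

```text
t: 2.45
tcp_pos: [0.5469, -0.1673, 0.1527]
tool_rot: [3.129, 0.274, 0.002]
force: [0.3, -0.8, 0.1]
opening: 0.0433
```

Run:
```python
from h import *
go([.5465,-.1677,.09],10)
st=sensors.state();f=grab_frame('wrist');cv2.imwrite('pics/b2.png',f[:,:,::-1])
```

```text
inc [-0.0005  0.0003  0.0627] spin -0.0 curyaw 10.0 tcp [ 0.5469 -0.1673  0.1527] t 2.45 F [ 0.33 -0.77  0.13] op 0.0433 zax [ 1.2e-03 -4.0e-04 -1.0e+00]
```

View pics/b2.png

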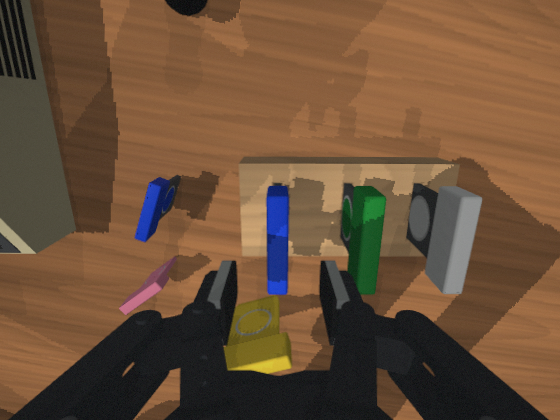

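Run:
```python
from h import *
X,e=tri([ray('scene',(150+118/3.5,120+296/3.5)),ray('side',(190+636/4,130+135/4))]);print(X,e)
X,e=tri([ray('scene',(150+88/3.5,120+352/3.5)),ray('side',(190+680/4,130+180/4))]);print(X,e)
```

```text
[ 0.43609017 -0.15417873  0.12504229] [np.float64(0.001862374157085487), np.float64(0.0018623741570855253)]
[ 0.4067713  -0.17516028  0.07158309] [np.float64(0.004943802852959412), np.float64(0.004943802852959417)]
```

Fingers straddle the blue head (278,240); green stays outside them. Descending and gripping.

Call:
arm_command:
  increments: [0.5,0,0.0002,0.03,0,0.5,0,0.0002,0.055,0,0.5,0,0.0002,0.062,0,0.5,0,0.0002,0.062,0,1,0,0.0002,0.062,0,1,0,0.0002,0.062,0,1,0,0.0002,0.062,0,1,0,0.0002,0.062,0,1,0,0.0002,0.062,0,1,0,0.0002,0.062,0]
  force: 60

```text
t: 3.75
tcp_pos: [0.5471, -0.1672, 0.0905]
tool_rot: [3.129, 0.274, 0.002]
force: [-0.5, 0.7, 6.9]
opening: 0.0129
```

Run:
```python
from h import *
go([.545,-.165,.19],10)
st=sensors.state();f=grab_frame('wrist');cv2.imwrite('pics/b3.png',f[:,:,::-1])
f=grab_frame('side');cv2.imwrite('pics/b3s.png',f[:,:,::-1])
crop('pics/b3s.png','pics/b3c.png',230,90,200,150,4)
```

```text
inc [-0.0015 -0.0024 -0.0995] spin 0.0003 curyaw 10.02 tcp [ 0.5471 -0.1672  0.0905] t 3.75 F [-0.53  0.73  6.91] op 0.0129 zax [ 1.6e-03 -4.0e-04 -1.0e+00]
```

View pics/b3.png

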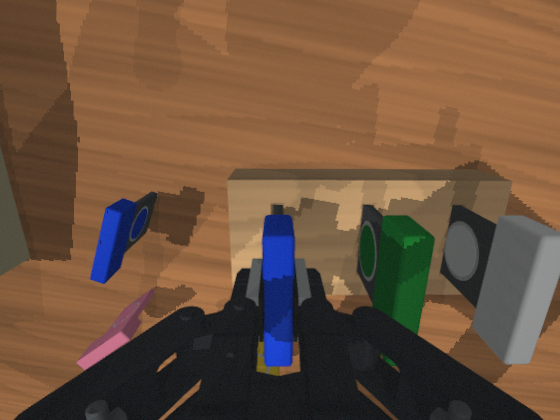

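View pics/b3c.png

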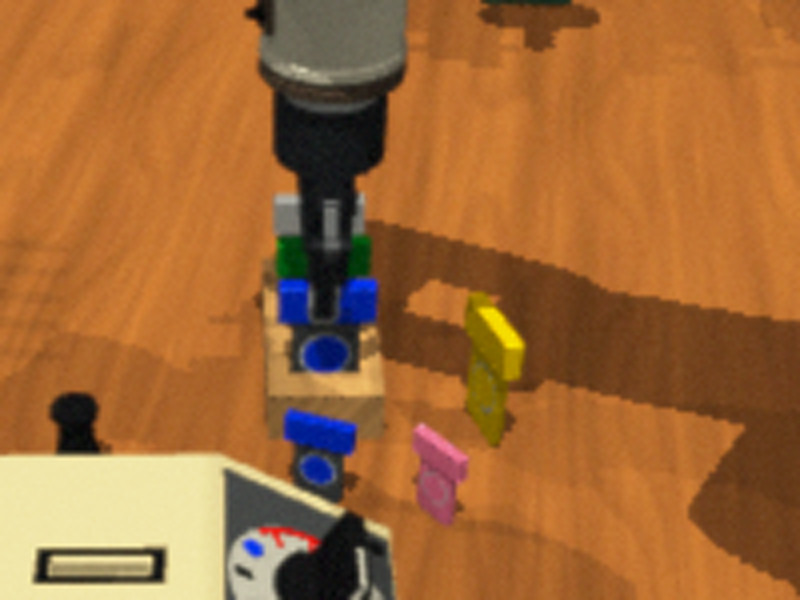

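Call:
arm_command:
  increments: [1,0,0,-0.01,0,1,0,0,-0.03,0,1,0,0,-0.06,0,1,0,0,-0.1,0,1,0,0,-0.14,0,1,0,0,-0.165,0,1,0,0,-0.165,0,1,0,0,-0.165,0]

```text
t: 4.85
tcp_pos: [0.5463, -0.167, 0.2537]
tool_rot: [-3.129, -0.274, 0.001]
force: [0.4, 0.4, -1.5]
opening: 0.0132
```

Run:
```python
from h import *
go([.56,.145,.255],9.2)
```

```text
inc [ 0.0678 -0.3049 -0.0012] spin 0.0142 curyaw 10.02 tcp [ 0.5463 -0.167   0.2537] t 4.85 F [ 0.36  0.44 -1.5 ] op 0.0132 zax [-7.e-04  4.e-04 -1.e+00]
```

Call:
arm_command:
  increments: [1,0.007,-0.03,0,0,1,0.014,-0.065,0,0,1,0.022,-0.1,0,0,1,0.03,-0.14,0,0,1,0.039,-0.18,0,0,1,0.047,-0.215,0,0,1,0.055,-0.25,0,0.01,1,0.062,-0.28,0,0.014,1,0.068,-0.305,0,0.014,1,0.068,-0.305,0,0.014,1,0.068,-0.305,0,0.014]

```text
t: 6.22
tcp_pos: [0.5602, 0.1447, 0.2536]
tool_rot: [3.131, 0.253, -0.002]
force: [-0.0, -0.1, -0.9]
opening: 0.0133
```

Run:
```python
from h import *
go([.56,.145,.255],9.2)
st=sensors.state();np.save('st4.npy',st,allow_pickle=True);f=grab_frame('wrist');cv2.imwrite('pics/b4.png',f[:,:,::-1])
f=grab_frame('side');cv2.imwrite('pics/b4s.png',f[:,:,::-1])
f=grab_frame('scene');cv2.imwrite('pics/b4e.png',f[:,:,::-1])
```

```text
inc [-0.0002 -0.0003 -0.0014] spin 0.0004 curyaw 9.22 tcp [0.5602 0.1447 0.2536] t 6.225 F [-0.04 -0.11 -0.89] op 0.0133 zax [-1.3e-03 -3.0e-04 -1.0e+00]
```

View pics/b4.png

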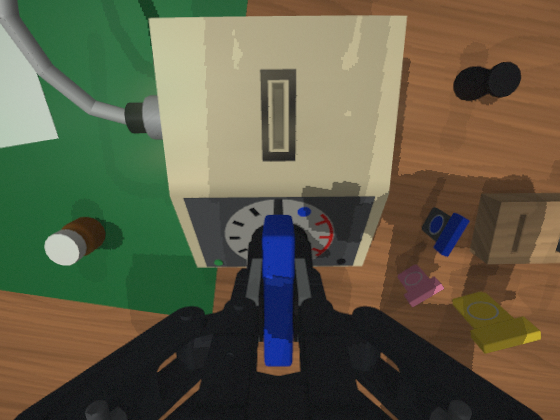

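View pics/b4s.png

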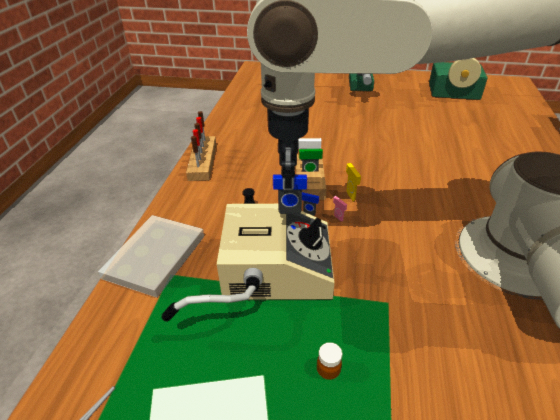

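View pics/b4e.png

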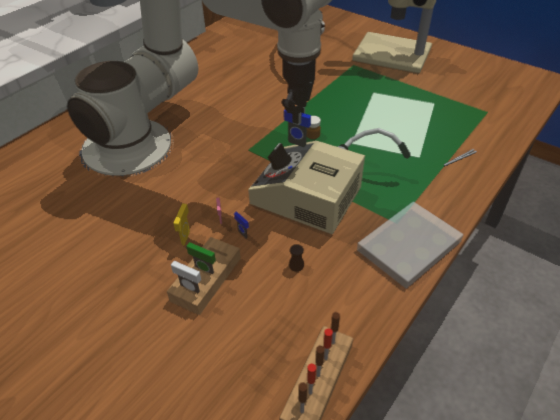

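Run:
```python
from h import *
crop('pics/b4.png','pics/b4c.png',240,55,80,120,5)
crop('pics/b4.png','pics/b4d.png',225,200,110,180,3.3)
```

```text
(no output)
```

View pics/b4c.png

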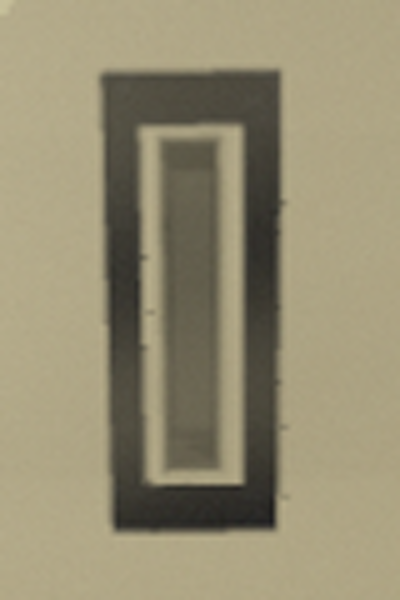

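View pics/b4d.png

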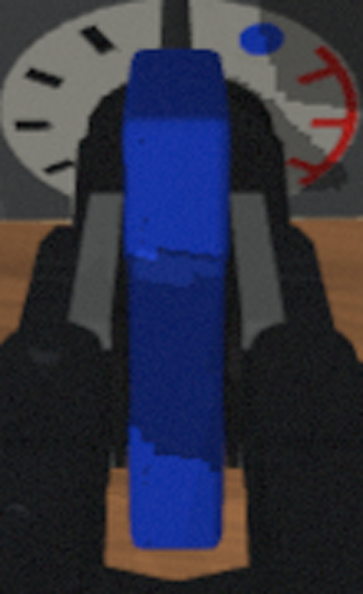

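Run:
```python
from h import *
st=np.load('st4.npy',allow_pickle=True).item()
def q(pts,z=.125):
    P=np.array([onz('wrist',(240+u/5,55+v/5),z,st) for u,v in pts])
    m=P.mean(0); a=P[1]-P[0]; b=P[2]-P[1]
    print(m.round(4),'w',np.linalg.norm(a).round(4),np.linalg.norm(P[3]-P[2]).round(4),'l',np.linalg.norm(b).round(4),np.linalg.norm(P[3]-P[0]).round(4),'yaw',[np.degrees(np.arctan2(*(x[1::-1]))).round(2) for x in (P[1]-P[2],P[0]-P[3])])
q([(101,72),(279,72),(276,528),(114,528)])
q([(138,125),(245,125),(245,485),(145,485)])
q([(162,140),(217,140),(219,468),(165,468)])
q([(162,140),(217,140),(219,468),(165,468)],.05)
# lamp deck back corners/right edge
for uv in [(150,19),(406,16),(378,191),(171,191)]:
    print(onz('wrist',uv,.125,st).round(4))
# blue head top ends
for zz in (.275,.28):
  for uv in [(225+177/3.3,200+50/3.3),(225+177/3.3,200+548/3.3),(225+176/3.3,200+118/3.3)]:
    print(zz,onz('wrist',uv,zz,st).round(4))
print(st['tcp_pos'])
```

```text
[0.6339 0.1554 0.125 ] w 0.0285 0.0283 l 0.0731 0.0731 yaw [np.float64(9.79), np.float64(9.98)]
[0.6336 0.1553 0.125 ] w 0.0173 0.0173 l 0.0578 0.0578 yaw [np.float64(9.82), np.float64(9.82)]
[0.6339 0.1558 0.125 ] w 0.0089 0.0093 l 0.0526 0.0526 yaw [np.float64(9.88), np.float64(9.45)]
[0.6321 0.1554 0.05  ] w 0.0114 0.0119 l 0.0673 0.0673 yaw [np.float64(9.88), np.float64(9.45)]
[0.69   0.2648 0.125 ]
[0.7236 0.0708 0.125 ]
[0.5852 0.0565 0.125 ]
[0.5553 0.241  0.125 ]
0.275 [0.5994 0.1501 0.275 ]
0.275 [0.5215 0.1374 0.275 ]
0.275 [0.5904 0.1488 0.275 ]
0.28 [0.6011 0.1504 0.28  ]
0.28 [0.5265 0.1383 0.28  ]
0.28 [0.5925 0.1491 0.28  ]
[0.560241   0.14470062 0.25355114]
```

Run:
```python
from h import *
go([.6352,.1566,.255],9.8)
go([.6352,.1566,.212],9.8)
```

```text
inc [ 0.0757 -0.0002 -0.0009] spin -0.0111 curyaw 9.16 tcp [0.5605 0.1443 0.2541] t 6.375 F [-0.43  0.01 -0.42] op 0.013 zax [-4.e-04 -0.e+00 -1.e+00]
inc [ 0.0758 -0.0002  0.0421] spin -0.0111 curyaw 9.16 tcp [0.5605 0.1443 0.2541] t 6.375 F [-0.43  0.01 -0.42] op 0.013 zax [-4.e-04 -0.e+00 -1.e+00]
```

Call:
arm_command:
  increments: [1,0.03,-0.0002,0,-0.005,1,0.06,-0.0002,0,-0.011,1,0.076,-0.0002,0,-0.011,1,0.076,-0.0002,0.015,-0.011,1,0.076,-0.0002,0.03,-0.011,1,0.076,-0.0002,0.041,-0.011,1,0.076,-0.0002,0.041,-0.011,1,0.076,-0.0002,0.041,-0.011,1,0.076,-0.0002,0.041,-0.011]

```text
t: 7.5
tcp_pos: [0.6356, 0.1575, 0.214]
tool_rot: [-3.13, -0.27, -0.001]
force: [-0.2, 1.0, -0.6]
opening: 0.013
```

Run:
```python
from h import *
go([.6352,.1566,.212],9.8)
for n in ('wrist','side','scene'):
    cv2.imwrite(f'pics/d_{n}.png',grab_frame(n)[:,:,::-1])
crop('pics/d_wrist.png','pics/d1.png',200,100,160,120,5)
crop('pics/d_side.png','pics/d2.png',205,160,100,100,6)
crop('pics/d_scene.png','pics/d3.png',270,90,100,100,6)
```

```text
inc [-0.0005  0.0008  0.002 ] spin 0.0008 curyaw 9.85 tcp [0.6356 0.1575 0.214 ] t 7.5 F [-0.17  1.05 -0.61] op 0.013 zax [ 9.e-04  2.e-04 -1.e+00]
```

View pics/d1.png

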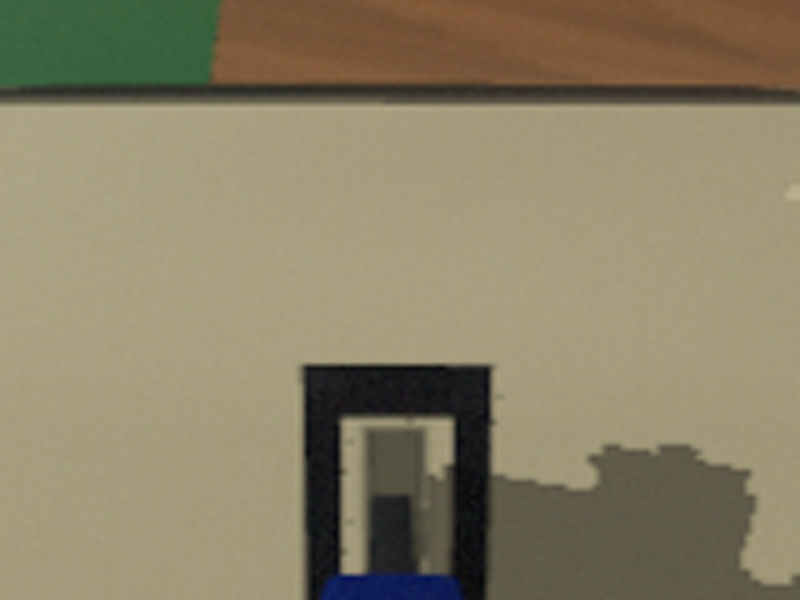

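View pics/d2.png

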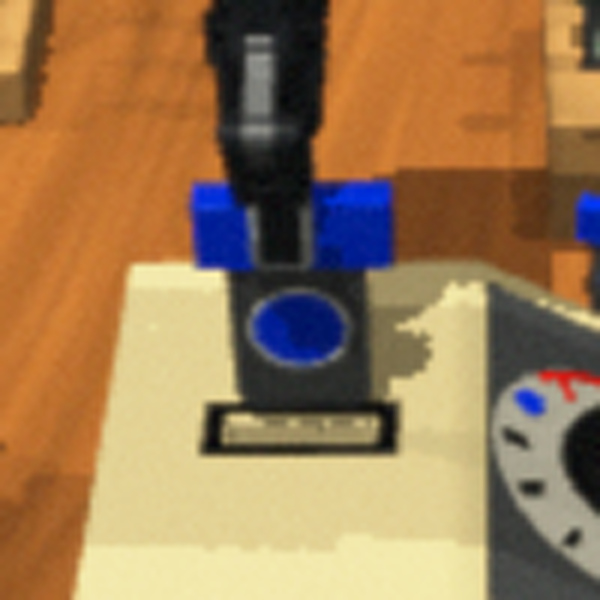

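View pics/d3.png

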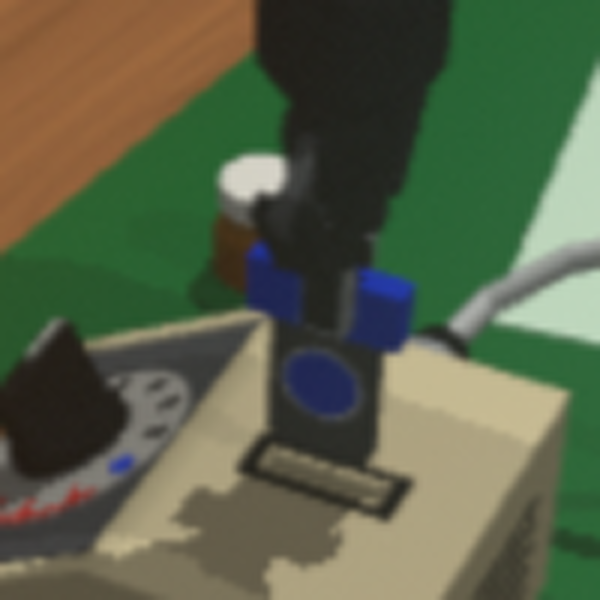

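Run:
```python
from h import *
st=sensors.state()
M=R.from_rotvec(st['tool_rot']).as_matrix()
L=lambda uv,z:(M.T@(onz('wrist',uv,z,st)-st['tcp_pos'])).round(4)
print('slot end',L((279,185.6),.125)-[.0265,0,0])
print('plate bottom',L((278.4,199),.1385)-[.021,0,0], 'taper top',L((278.4,199),.1465)-[.025,0,0])
print('head end',L((278.4,215),.2085)-[.035,0,0],L((278.4,215),.2385)-[.035,0,0])
print('rack head end?',)
```

```text
slot end [-0.0012  0.0015  0.0886]
plate bottom [-0.0025  0.001   0.0751] taper top [-0.0042  0.001   0.0671]
head end [-0.0046  0.0009  0.0052] [ 0.0057  0.0008 -0.0248]
rack head end?
```

```bash
python3 - <<'E'
from h import *
st=sensors.state()
ex=np.array([.985,.17,0])
S=np.array([.6345,.1565,.125])
for n,f in (('side',lambda p:(p-[205,160])*6),('scene',lambda p:(p-[270,90])*6)):
    for nm,P in (('slot',S),('frame+',S+ex*.0365),('frame-',S-ex*.0365),('tip0 +',S+[0,0,.0135]+ex*.021),('tip0 -',S+[0,0,.0135]-ex*.021),('tt0 +',S+[0,0,.0215]+ex*.025),('tt0 -',S+[0,0,.0215]-ex*.025),('h+',S+[0,0,.0835]+ex*.035),('h-',S+[0,0,.0835]-ex*.035)):
        print(n,nm,f(proj(n,P)).round(1))
E
python3 - <<'E'
import sys;sys.path.insert(0,'.')
from h import *
crop('pics/d_side.png','pics/d4.png',230,185,50,55,11)
crop('pics/d_scene.png','pics/d5.png',300,130,50,50,11)
E
```

```text
side slot [298.6 426.6]
side frame+ [202.2 427.3]
side frame- [395.1 426. ]
side tip0 + [240.7 400.6]
side tip0 - [352.7 399.8]
side tt0 + [228.5 384.8]
side tt0 - [362.6 383.8]
side h+ [188.1 255.6]
side h- [384.2 254.2]
scene slot [317.5 471.1]
scene frame+ [394.8 496.2]
scene frame- [241.6 446.6]
scene tip0 + [363.4 462.1]
scene tip0 - [274.6 433.6]
scene tt0 + [373.  450.8]
scene tt0 - [266.8 417. ]
scene h+ [403.6 344.7]
scene h- [249.5 297.7]
```

View pics/d4.png

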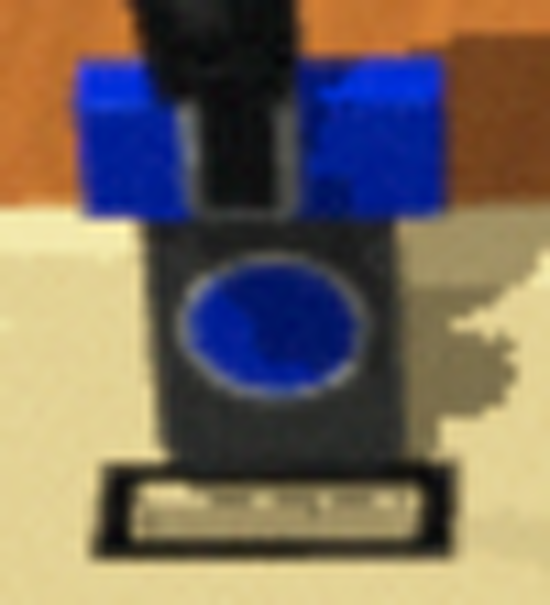

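View pics/d5.png

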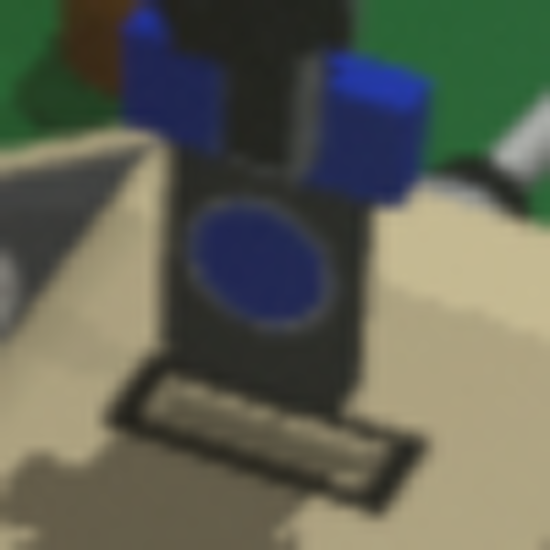

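Run:
```python
from h import *
from scipy.optimize import least_squares
a=np.radians(9.85);ex=np.array([np.cos(a),np.sin(a),0]);ey=np.array([-np.sin(a),np.cos(a),0]);ez=np.array([0,0,1])
def pt(c,x,y,z): return c+ex*x+ey*y+ez*z
s=lambda u,v:np.array([230+u/11,185+v/11]); e=lambda u,v:np.array([300+u/11,130+v/11])
# filter: origin c (underside)
F=[('side',(.035,.007,.07),s(85,216)),('side',(-.035,.007,.07),s(445,214)),('side',(.035,.007,.1),s(77,100)),('side',(-.035,.007,.1),s(447,98)),
('scene',(-.035,-.007,.07),e(126,122)),('scene',(.035,-.007,.07),e(408,206)),('scene',(.035,-.007,.1),e(428,95))]
def res(c,L): return np.concatenate([proj(n,pt(c,*p))-o for n,p,o in L])
r=least_squares(res,[.634,.157,.138],args=(F,));print('filter',r.x.round(4),r.fun.reshape(-1,2).round(2).tolist())
W=.0284/2;H=.0731/2
S=[('side',(H,W,0),s(92,555)),('side',(-H,W,0),s(455,553)),('side',(H,-W,0),s(108,466)),('side',(-H,-W,0),s(458,464)),
('scene',(-H,-W,0),e(107,418)),('scene',(H,-W,0),e(380,513)),('scene',(H,W,0),e(428,440)),('scene',(-H,W,0),e(157,350))]
q=least_squares(res,[.634,.157,.125],args=(S,));print('slot',q.x.round(4),q.fun.reshape(-1,2).round(2).tolist())
d=r.x-q.x;print('filter-slot along lamp x,y,z',(d@ex).round(4),(d@ey).round(4),d[2].round(4))
for n in('side','scene'):
    a_=least_squares(lambda t:res(np.r_[t,.1385],[f for f in F if f[0]==n]),[.634,.157]).x
    b_=least_squares(lambda t:res(np.r_[t,.125],[f for f in S if f[0]==n]),[.634,.157]).x
    d=a_-b_;print(n,d@ex[:2],d@ey[:2])
go([.635,.157,.2],9.85)
```

```text
filter [0.6322 0.1586 0.1388] [[-0.89, 0.67], [-0.64, 0.59], [-1.34, 0.03], [-1.25, -0.05], [-1.31, -0.76], [-1.24, -0.55], [-2.31, -0.07]]
slot [0.6352 0.157  0.1241] [[-0.55, 0.52], [-0.97, 0.45], [-0.98, 0.07], [-0.97, 0.0], [-1.46, -0.1], [-0.57, -0.35], [-0.6, -0.34], [-1.42, -0.31]]
filter-slot along lamp x,y,z -0.0027 0.0021 0.0147
side -0.0027278248692943602 0.0005155029768949458
scene -0.0016497626810594997 0.0032835003924163064
inc [-0.0006  0.0004  0.0136] spin -0.0001 curyaw 9.84 tcp [0.6355 0.1575 0.2136] t 7.65 F [-0.42 -0.35 -1.19] op 0.0128 zax [ 4.e-04  2.e-04 -1.e+00]
```

Call:
arm_command:
  increments: [1,0.002,0.0008,0,0,1,0.002,0.0008,0,0,1,0.002,0.0008,0.004,0,1,0.002,0.0008,0.008,0,1,0.002,0.0008,0.012,0,1,0.002,0.0008,0.016,0,1,0.002,0.0008,0.018,0,1,0.002,0.0008,0.018,0]

```text
t: 8.65
tcp_pos: [0.6375, 0.157, 0.1952]
tool_rot: [-3.13, -0.269, 0.0]
force: [0.3, 0.9, -0.8]
opening: 0.0134
```

Run:
```python
from h import *
go([.635,.157,.13],9.85);print(sensors.state()['ft_torque'])
for n in ('wrist','side'):
    cv2.imwrite(f'pics/e_{n}.png',grab_frame(n)[:,:,::-1])
crop('pics/e_wrist.png','pics/e1.png',200,100,160,120,5)
crop('pics/e_side.png','pics/e2.png',230,185,50,55,11)
```

```text
inc [-0.0025 -0.0004  0.0652] spin -0.0001 curyaw 9.84 tcp [0.6375 0.157  0.1952] t 8.65 F [ 0.26  0.87 -0.84] op 0.0134 zax [-2.e-04  1.e-04 -1.e+00]
[0.08718169 0.02111171 0.03650419]
```

View pics/e1.png

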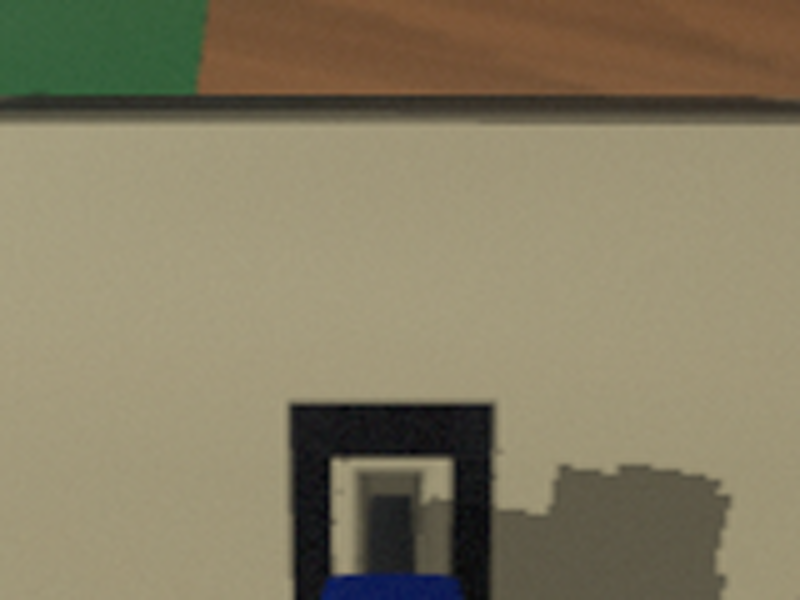

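View pics/e2.png

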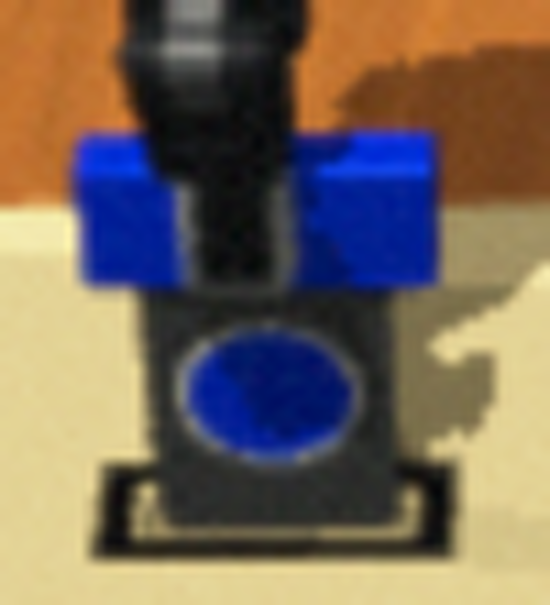

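Call:
arm_command:
  increments: [1,0,0,0.003,0,1,0,0,0.006,0,1,0,0,0.01,0,1,0,0,0.015,0,1,0,0,0.02,0,1,0,0,0.025,0,1,0,0,0.025,0]

```text
t: 9.62
tcp_pos: [0.6374, 0.157, 0.1698]
tool_rot: [-3.13, -0.269, 0.001]
force: [-1.6, -0.2, -1.0]
opening: 0.0129
```

Run:
```python
from h import *
go([.635,.157,.13],9.85);print(sensors.state()['ft_torque'])
```

```text
inc [-0.0023 -0.0004  0.0398] spin -0.0001 curyaw 9.84 tcp [0.6374 0.157  0.1698] t 9.625 F [-1.56 -0.19 -1.03] op 0.0129 zax [-8.e-04  0.e+00 -1.e+00]
[ 0.04168693  0.00986595 -0.07854872]
```

Call:
arm_command:
  increments: [1,-0.0004,0,0.005,0,1,-0.0004,0,0.01,0,1,-0.0004,0,0.015,0,1,-0.0004,0,0.02,0,1,-0.0004,0,0.025,0,1,-0.0004,0,0.03,0,1,-0.0004,0,0.034,0,1,-0.0004,0,0.036,0,1,-0.0004,0,0.036,0]

```text
t: 10.75
tcp_pos: [0.6371, 0.1569, 0.1343]
tool_rot: [-3.13, -0.27, 0.0]
force: [-0.0, 0.5, -0.5]
opening: 0.0126
```

Run:
```python
from h import *
go([.635,.157,.13],9.85);print(sensors.state()['ft_torque'])
for n in ('wrist','side'):
    cv2.imwrite(f'pics/f_{n}.png',grab_frame(n)[:,:,::-1])
crop('pics/f_side.png','pics/f2.png',215,175,80,75,8)
```

```text
inc [-0.0021 -0.0004  0.0043] spin -0.0001 curyaw 9.84 tcp [0.6371 0.1569 0.1343] t 10.75 F [-0.04  0.46 -0.55] op 0.0126 zax [-2.e-04  1.e-04 -1.e+00]
[ 0.00181948 -0.03275317  0.04326724]
```

View pics/f2.png

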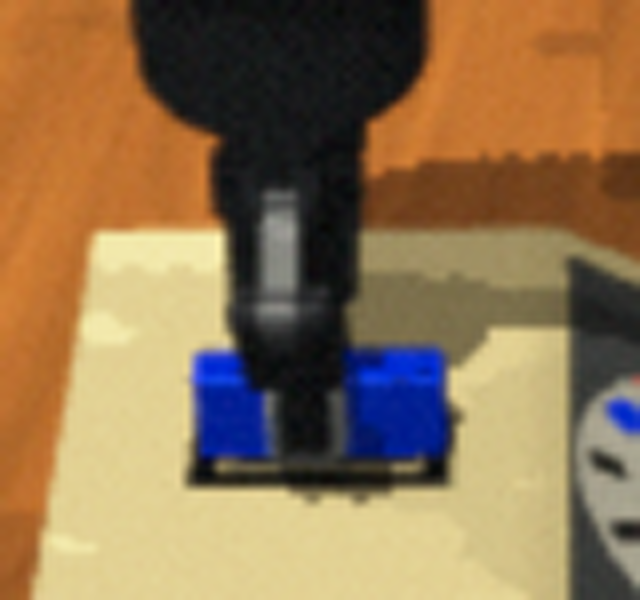

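Call:
arm_command:
  increments: [1,0,0,0.001,0,1,0,0,0.002,0,1,0,0,0.003,0,1,0,0,0.004,0,1,0,0,0.004,0]

```text
t: 11.48
tcp_pos: [0.6372, 0.157, 0.1306]
tool_rot: [-3.13, -0.27, -0.0]
force: [-2.6, -0.6, 2.6]
opening: 0.0126
```

Call:
arm_command:
  increments: [1,0,0,0.0005,0,1,0,0,0.001,0,1,0,0,0.001,0]

```text
t: 11.85
tcp_pos: [0.6372, 0.1569, 0.1306]
tool_rot: [-3.13, -0.27, -0.001]
force: [-8.0, -0.6, 13.8]
opening: 0.013
```

Call:
arm_command:
  increments: [0.75,0,0,0,0,0.6,0,0,0,0,0.5,0,0,0,0,0.5,0,0,0,0,0.5,0,0,-0.01,0,0.5,0,0,-0.03,0,0.5,0,0,-0.06,0,0.5,0,0,-0.09,0,0.5,0,0,-0.12,0,0.5,0,0,-0.12,0]

```text
t: 13.1
tcp_pos: [0.6379, 0.157, 0.2536]
tool_rot: [-3.13, -0.27, -0.009]
force: [0.2, 0.2, 0.0]
opening: 0.0429
```

Run:
```python
from h import *
go([.545,.142,.25],9.85);print(sensors.state()['ft_torque'])
for n in ('wrist','side'):
    cv2.imwrite(f'pics/g_{n}.png',grab_frame(n)[:,:,::-1])
crop('pics/g_side.png','pics/g2.png',205,160,140,120,5.5)
```

```text
inc [-0.0941 -0.0011  0.0031] spin -0.0 curyaw 9.85 tcp [0.6379 0.157  0.2536] t 13.1 F [0.17 0.18 0.02] op 0.0429 zax [ 5.4e-03  7.0e-04 -1.0e+00]
[0.01663949 0.02065421 0.03373287]
```

View pics/g2.png

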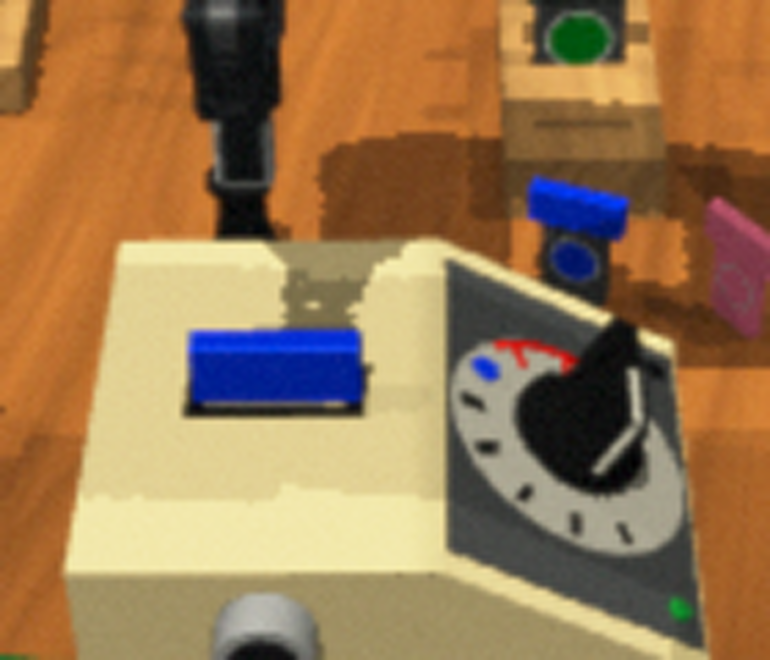

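View pics/g_wrist.png

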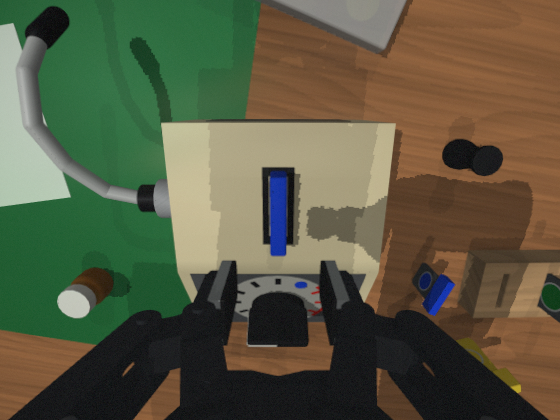

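Filter seated: it stopped on the deck at z 0.1306 with 14 N, head resting on the frame in the side view. Now to look at the knob.

Call:
arm_command:
  increments: [0.5,-0.04,0,0,0,0.5,-0.09,0,0,0,0.5,-0.14,0,0,0,0.5,-0.18,0,0,0,0.5,-0.19,0,0,0,0.5,-0.19,0,0,0,0.5,-0.19,0,0,0]

```text
t: 14.08
tcp_pos: [0.4507, 0.1245, 0.249]
tool_rot: [-3.13, -0.269, 0.001]
force: [0.0, -0.3, -0.6]
opening: 0.0428
```

Run:
```python
from h import *
st=sensors.state();np.save('st5.npy',st,allow_pickle=True)
go([.545,.142,.25],9.85)
cv2.imwrite('pics/k.png',grab_frame('wrist')[:,:,::-1])
crop('pics/k.png','pics/k2.png',180,60,200,150,4)
```

```text
inc [ 0.0959 -0.0011 -0.001 ] spin -0.0002 curyaw 9.84 tcp [0.4507 0.1245 0.249 ] t 14.075 F [ 0.02 -0.26 -0.59] op 0.0428 zax [-5.e-04  0.e+00 -1.e+00]
```

View pics/k2.png

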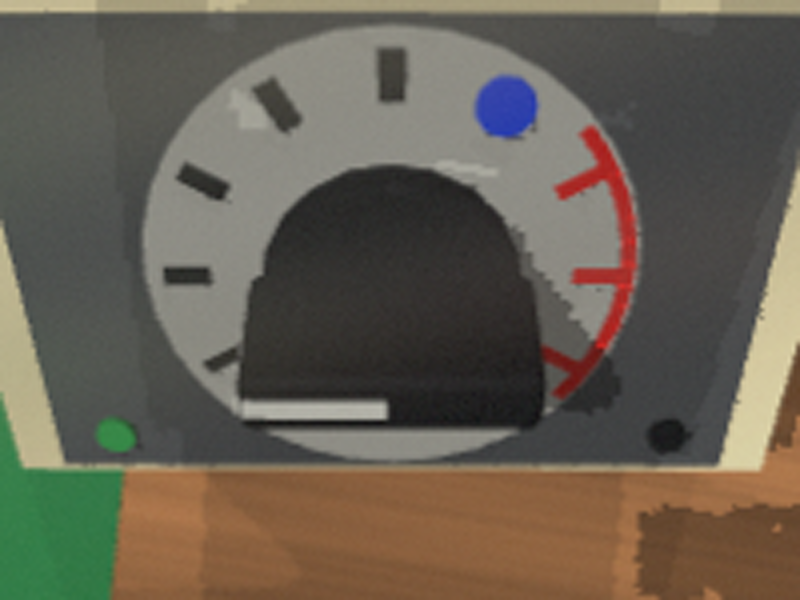

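View pics/k.png

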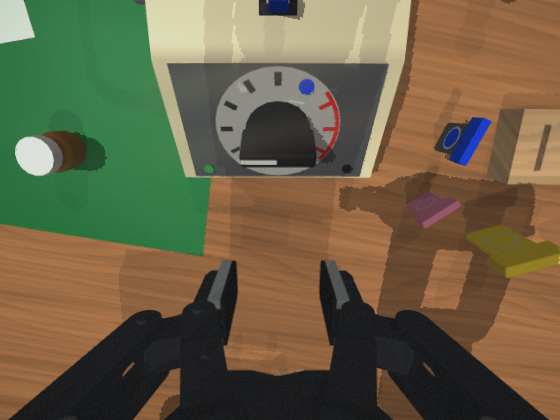

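Run:
```python
from h import *
st=np.load('st5.npy',allow_pickle=True).item()
f=lambda u,v:(180+u/4,60+v/4)
print('O',onz('wrist',f(392.5,275.5),.094,st))
print('left tick',onz('wrist',f(187,275),.094,st),'right',onz('wrist',f(598,276),.094,st))
print('blue',onz('wrist',f(506,106),.094+.047*np.cos(np.pi/6)*.5,st))
print('top tick',onz('wrist',f(392,75),.094+.0235,st))
print('bar top lower corners',onz('wrist',f(240,420),.1338,st),onz('wrist',f(543,426),.1338,st))
a=np.radians(9.82);ex=np.array([np.cos(a),np.sin(a),0])
print('O from slot',np.array([.6352,.1567,.094])-.1215*ex, np.array([.6339,.156,.094])-.1215*ex)
print(sensors.state()['joint_positions'].round(2))
s=lambda u,v:(205+u/5.5,160+v/5.5)
# side view of marks
print('side blue',onz('side',s(486,368),.1144),'toptick',onz('side',s(474,401),.1175))
print('filter head bottom front corners in side', onz('side',s(192,404),.125),onz('side',s(361,402),.125))
```

```text
O [0.51310831 0.13445187 0.094     ]
left tick [0.50513339 0.18151826 0.094     ] right [0.52119561 0.08738805 0.094     ]
blue [0.5520842  0.11726834 0.1143516 ]
top tick [0.55365291 0.14159534 0.1175    ]
bar top lower corners [0.48129496 0.16120437 0.1338    ] [0.49082378 0.09875822 0.1338    ]
O from slot [0.51548017 0.13597775 0.094     ] [0.51418017 0.13527775 0.094     ]
[ 0.1  -0.08  1.64  0.    1.58  1.5 ]
side blue [0.55190843 0.11702092 0.1144    ] toptick [0.55324778 0.14127655 0.1175    ]
filter head bottom front corners in side [0.66589008 0.16945657 0.125     ] [0.5976803  0.15719079 0.125     ]
```

```bash
cat > path.py <<'E'
from h import *
O=np.array([.514,.135,.094]);a=np.radians(9.82)
ex=np.array([np.cos(a),np.sin(a),0]);ey=np.array([-np.sin(a),np.cos(a),0])
c3,s3=np.cos(np.pi/6),.5
def edge(th,s,h,w=.007):
    u=s*np.cos(th)+w*np.sin(th); r=s*np.sin(th)-w*np.cos(th)
    return np.array([u*c3-h*s3, r, u*s3+h*c3])  # X(up), r(right), Z rel O
def center(thd,sig,s=.024,depth=.014,back=0,A=.011,B=.0145):
    th=np.radians(thd);top=edge(th,s,.05);zt=top[2]-depth
    # horizontal push dir of bar
    d=np.array([np.cos(th)*c3,np.sin(th)]);d/=np.linalg.norm(d)
    p=np.array([-d[1],d[0]])  # clockwise push
    low=edge(th,s,.05-depth/c3); low=low+ (zt-low[2])*0
    c=top[:2] if top[:2]@p<low[:2]@p else low[:2]
    off=np.array([A*np.cos(sig)-B*np.sin(sig),A*np.sin(sig)+B*np.cos(sig)])
    X,r=c-off-back*p
    return np.r_[X,r,zt]
def world(c): return O+ex*c[0]-ey*c[1]+np.array([0,0,c[2]])
def inc(c,cmd):
    d=world(c)-cmd; return np.array([d@ex,-d@ey,-d[2]])
E
python3 - <<'E'
from path import *
cmd=sensors.state()['tcp_pos']
c=center(-90,0,back=.012);print('start',inc(c,cmd).round(4),world(c).round(4))
base=world(c)
for th in range(-90,31,10):
    sg=max(0,(th+20)/50*.65)
    print(th,round(sg,2),inc(center(th,sg),base).round(4))
E
```

```text
start [ 0.0101 -0.038   0.1291] [0.4542 0.1637 0.1198]
-90 0 [ 0.012 -0.    -0.   ]
-80 0 [ 0.0157 -0.0009 -0.0021]
-70 0 [ 0.0195 -0.0009 -0.0043]
-60 0 [ 0.0232 -0.0003 -0.0065]
-50 0 [ 0.0268  0.0011 -0.0085]
-40 0 [ 0.0301  0.0032 -0.0104]
-30 0 [ 0.033   0.0059 -0.0121]
-20 0 [ 0.0355  0.0092 -0.0136]
-10 0.13 [ 0.0395  0.0116 -0.0147]
0 0.26 [ 0.051   0.0147 -0.0155]
10 0.39 [ 0.054   0.0182 -0.0159]
20 0.52 [ 0.0564  0.0221 -0.016 ]
30 0.65 [ 0.0582  0.0262 -0.0156]
```

```bash
python3 - <<'E'
t=open('path.py').read()
t=t.replace("c=top[:2] if top[:2]@p<low[:2]@p else low[:2]","c=top[:2]-p*max(0,(top[:2]-low[:2])@p)")
open('path.py','w').write(t)
E
python3 - <<'E'
from path import *
base=world(center(-90,0,back=.012))
for th in range(-90,31,10):
    sg=max(0,(th+20)/50*.65)
    print(th,round(sg,2),inc(center(th,sg),base).round(4),world(center(th,sg)).round(4))
E
```

```text
-90 0 [ 0.012 -0.    -0.   ] [0.466  0.1658 0.1198]
-80 0 [ 0.0157 -0.0009 -0.0021] [0.4695 0.1672 0.1219]
-70 0 [ 0.0195 -0.0009 -0.0043] [0.4732 0.168  0.1241]
-60 0 [ 0.0232 -0.0003 -0.0065] [0.477  0.168  0.1263]
-50 0 [ 0.0268  0.0011 -0.0085] [0.4807 0.1672 0.1283]
-40 0 [ 0.0301  0.0032 -0.0104] [0.4844 0.1657 0.1302]
-30 0 [ 0.033   0.0059 -0.0121] [0.4877 0.1635 0.1319]
-20 0 [ 0.0355  0.0092 -0.0136] [0.4907 0.1607 0.1334]
-10 0.13 [ 0.0395  0.0116 -0.0147] [0.495  0.159  0.1345]
0 0.26 [ 0.0429  0.0147 -0.0155] [0.499  0.1566 0.1353]
10 0.39 [ 0.0462  0.0166 -0.0159] [0.5026 0.1552 0.1357]
20 0.52 [ 0.0495  0.0192 -0.016 ] [0.5063 0.1533 0.1358]
30 0.65 [ 0.0526  0.0225 -0.0156] [0.5098 0.1505 0.1354]
```

Call:
arm_command:
  increments: [1,0,-0.02,0,0,1,0,-0.038,0.02,0,1,0.005,-0.038,0.06,0,1,0.01,-0.038,0.1,0,1,0.01,-0.038,0.12,0,1,0.01,-0.038,0.129,0,1,0.01,-0.038,0.129,0,1,0.01,-0.038,0.129,0]
  force: 40

```text
t: 15.12
tcp_pos: [0.4539, 0.1637, 0.1212]
tool_rot: [-3.13, -0.27, -0.002]
force: [-0.4, -0.9, 0.6]
opening: -0.0001
```

Run:
```python
from path import *
go(world(center(-90,0,back=.012)),9.82)
for n in ('wrist','side'):
    cv2.imwrite(f'pics/l_{n}.png',grab_frame(n)[:,:,::-1])
crop('pics/l_side.png','pics/l2.png',255,190,110,90,6)
```

```text
inc [0.0003 0.     0.0014] spin 0.0004 curyaw 9.84 tcp [0.4539 0.1637 0.1212] t 15.125 F [-0.37 -0.89  0.55] op -0.0001 zax [ 1.2e-03  3.0e-04 -1.0e+00]
```

View pics/l2.png

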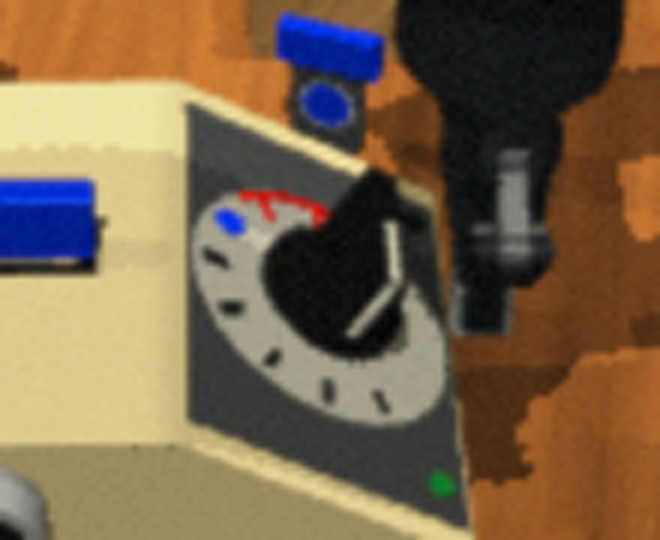

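View pics/l_wrist.png

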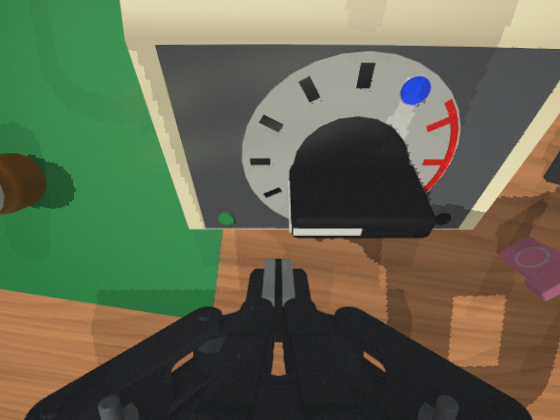

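```bash
sed -i 's/s=.024,depth=.014,back=0,A=.011,B=.0145/s=.022,depth=.015,back=0,A=.011,B=.0135/' path.py
python3 - <<'E'
from path import *
cmd=sensors.state()['tcp_pos']+[.0003,0,0]
for th in range(-90,31,10):
    sg=max(0,(th+20)/50*.65)
    print(th,round(sg,2),inc(center(th,sg),cmd).round(4),world(center(th,sg)).round(4))
E
```

```text
-90 0 [0.0121 0.003  0.0023] [0.4665 0.1628 0.1188]
-80 0 [0.0155 0.0021 0.0004] [0.4697 0.1643 0.1208]
-70 0 [ 0.019   0.0019 -0.0016] [0.4731 0.165  0.1228]
-60 0 [ 0.0225  0.0024 -0.0036] [0.4766 0.1651 0.1248]
-50 0 [ 0.0258  0.0036 -0.0056] [0.4801 0.1645 0.1267]
-40 0 [ 0.0289  0.0055 -0.0073] [0.4834 0.1632 0.1285]
-30 0 [ 0.0317  0.0079 -0.0089] [0.4866 0.1613 0.1301]
-20 0 [ 0.034   0.0109 -0.0103] [0.4894 0.1588 0.1314]
-10 0.13 [ 0.0377  0.0129 -0.0114] [0.4934 0.1573 0.1325]
0 0.26 [ 0.0411  0.0156 -0.0122] [0.4972 0.1553 0.1333]
10 0.39 [ 0.0443  0.017  -0.0126] [0.5006 0.1544 0.1337]
20 0.52 [ 0.0476  0.0191 -0.0127] [0.5042 0.1529 0.1338]
30 0.65 [ 0.0508  0.022  -0.0124] [0.5079 0.1506 0.1336]
```

Call:
arm_command:
  increments: [1,0.005,0.003,0.002,0,1,0.01,0.003,0.002,0,1,0.012,0.003,0.002,0,1,0.0135,0.0025,0.001,0,1,0.0155,0.002,0,0,1,0.0175,0.002,-0.001,0,1,0.019,0.002,-0.0015,0,1,0.019,0.002,-0.0015,0]

```text
t: 16.23
tcp_pos: [0.4706, 0.1647, 0.1208]
tool_rot: [3.13, 0.27, -0.008]
force: [-13.5, -2.8, -4.1]
opening: 0.0
```

Run:
```python
from path import *
go(world(center(-70,0)),9.82)
for n in ('wrist','side'):
    cv2.imwrite(f'pics/m_{n}.png',grab_frame(n)[:,:,::-1])
crop('pics/m_side.png','pics/m2.png',255,190,110,90,6)
```

```text
inc [ 0.0025  0.0001 -0.002 ] spin 0.0007 curyaw 9.86 tcp [0.4706 0.1647 0.1208] t 16.225 F [-13.47  -2.84  -4.14] op 0.0 zax [-4.9e-03 -7.0e-04 -1.0e+00]
```

View pics/m2.png

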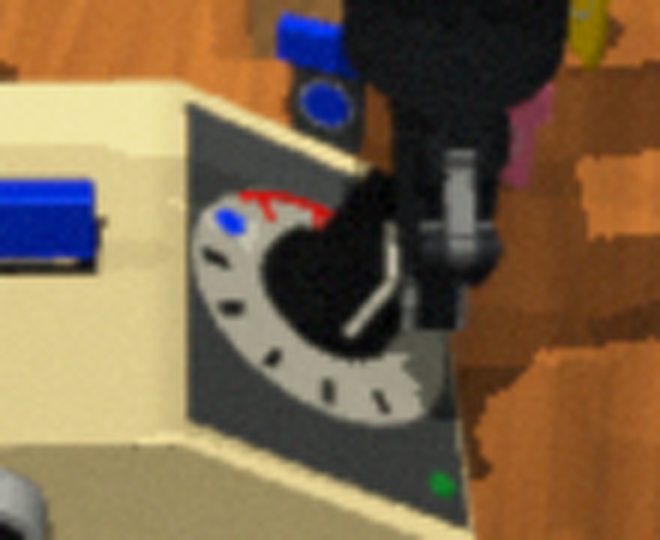

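View pics/m_wrist.png

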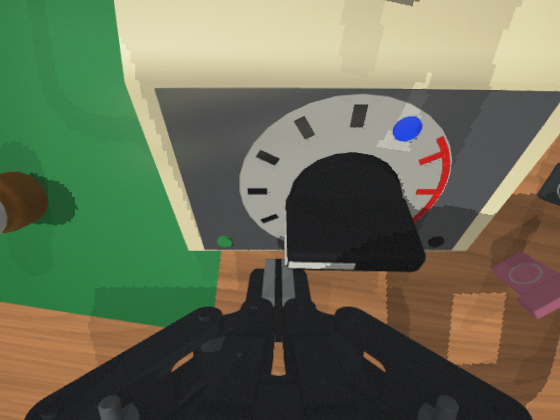

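Call:
arm_command:
  increments: [1,0.001,0,-0.0005,0,1,0.002,0,-0.001,0,1,0.003,0.0005,-0.0015,0,1,0.004,0.001,-0.002,0,1,0.005,0.001,-0.003,0,1,0.005,0.001,-0.003,0]

```text
t: 17.08
tcp_pos: [0.4775, 0.1649, 0.125]
tool_rot: [-3.13, -0.27, -0.0]
force: [-1.6, 1.5, 0.7]
opening: -0.0002
```

Run:
```python
from path import *
go(world(center(-60,0)),9.82)
for n in ('wrist','side'):
    cv2.imwrite(f'pics/n_{n}.png',grab_frame(n)[:,:,::-1])
```

```text
inc [-0.0009 -0.0003  0.0002] spin 0.0006 curyaw 9.85 tcp [0.4775 0.1649 0.125 ] t 17.075 F [-1.65  1.51  0.66] op -0.0002 zax [ 2.e-04  3.e-04 -1.e+00]
```

View pics/n_wrist.png

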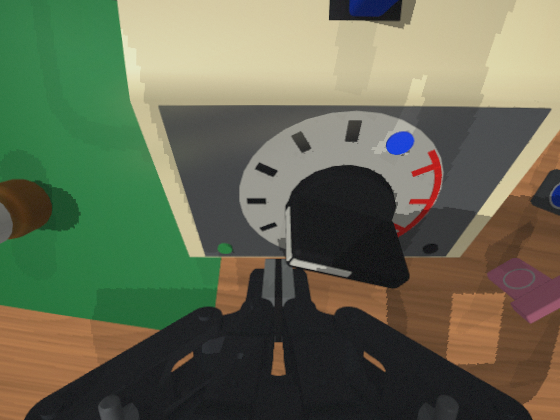

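Call:
arm_command:
  increments: [1,0.0015,0.0005,-0.001,0,1,0.003,0.001,-0.002,0,1,0.0045,0.002,-0.003,0,1,0.006,0.003,-0.004,0,1,0.0075,0.0045,-0.005,0,1,0.0085,0.005,-0.005,0,1,0.0085,0.005,-0.005,0]

```text
t: 18.05
tcp_pos: [0.4859, 0.1621, 0.1295]
tool_rot: [-3.128, -0.27, 0.003]
force: [-7.4, 7.9, 1.3]
opening: 0.0
```

Run:
```python
from path import *
go(world(center(-30,0)),9.82)
for n in ('wrist','side'):
    cv2.imwrite(f'pics/o_{n}.png',grab_frame(n)[:,:,::-1])
crop('pics/o_side.png','pics/o2.png',255,190,110,90,6)
```

```text
inc [ 0.0005  0.0009 -0.0005] spin 0.0008 curyaw 9.87 tcp [0.4859 0.1621 0.1295] t 18.05 F [-7.4   7.95  1.32] op 0.0 zax [-0.0021  0.0016 -1.    ]
```

View pics/o_wrist.png

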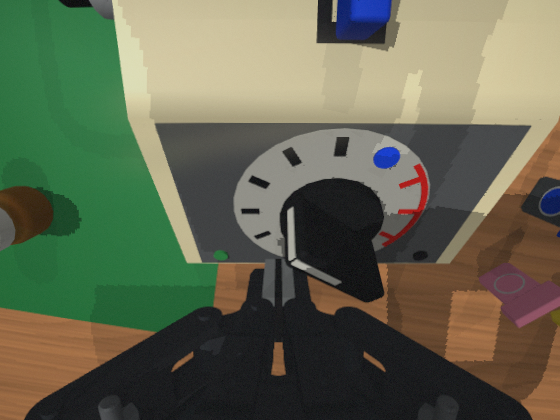

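View pics/o2.png

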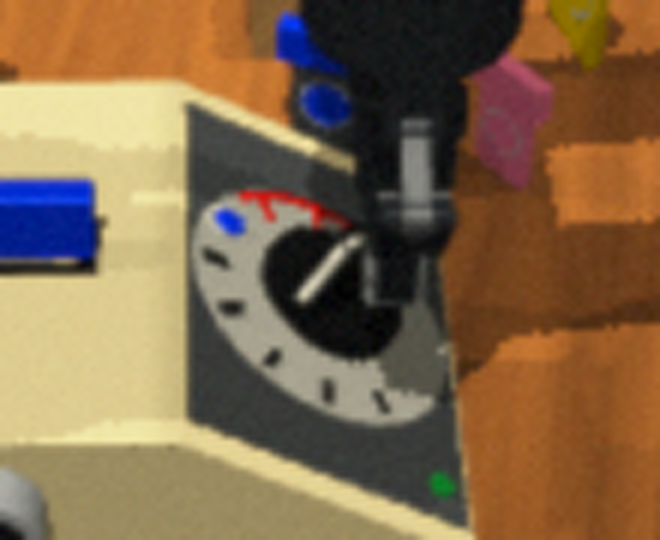

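Run:
```python
from path import *
cmd=sensors.state()['tcp_pos']
for th in range(-50,31,10):
    sg=max(0,(th+20)/50*.65)
    print(th,round(sg,2),inc(center(th,sg,s=.016,depth=.016),cmd).round(4))
```

```text
-50 0 [-0.0089  0.0011  0.0059]
-40 0 [-0.0064  0.0022  0.0045]
-30 0 [-0.0041  0.0038  0.0032]
-20 0 [-0.0022  0.0058  0.002 ]
-10 0.13 [0.0013 0.0069 0.0011]
0 0.26 [0.0046 0.0085 0.0004]
10 0.39 [ 0.0079  0.0088 -0.0001]
20 0.52 [ 0.0115  0.0098 -0.0004]
30 0.65 [ 0.0152  0.0117 -0.0003]
```

Call:
arm_command:
  increments: [1,-0.001,0.001,0.0005,0,1,-0.002,0.0025,0.001,0,1,-0.0025,0.004,0.002,0,1,-0.0025,0.0055,0.002,0,1,-0.002,0.006,0.002,0,1,-0.002,0.006,0.002,0]

```text
t: 18.9
tcp_pos: [0.4852, 0.1565, 0.1283]
tool_rot: [-3.127, -0.27, 0.001]
force: [-10.4, 14.1, 9.8]
opening: -0.0003
```

Run:
```python
from path import *
go(world(center(-30,0)),9.82)
for n in ('wrist','side'):
    cv2.imwrite(f'pics/p_{n}.png',grab_frame(n)[:,:,::-1])
crop('pics/p_side.png','pics/p2.png',255,190,110,90,6)
```

```text
inc [ 0.0022 -0.0044 -0.0017] spin 0.001 curyaw 9.88 tcp [0.4852 0.1565 0.1283] t 18.9 F [-10.44  14.11   9.78] op -0.0003 zax [-0.001  0.003 -1.   ]
```

View pics/p_wrist.png

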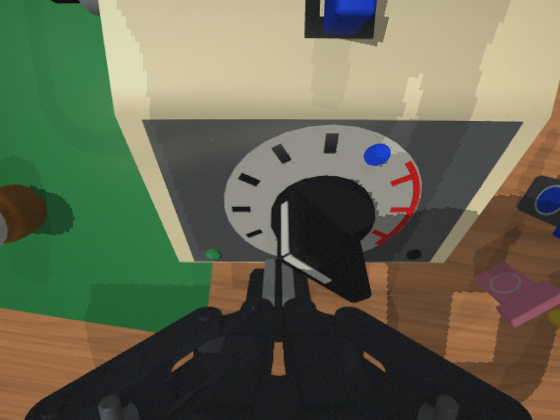

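View pics/p2.png

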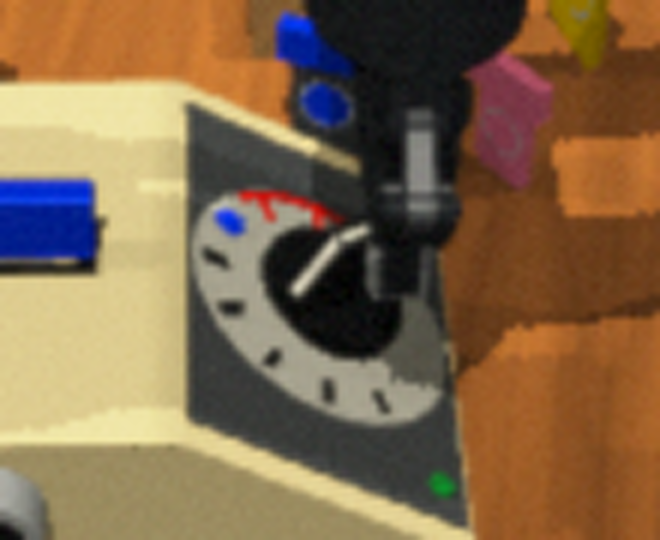

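Call:
arm_command:
  increments: [1,0.001,0.0005,-0.0005,0,1,0.002,0.001,-0.001,0,1,0.003,0.0015,-0.0015,0,1,0.004,0.002,-0.002,0,1,0.0045,0.0025,-0.0025,0,1,0.0045,0.0025,-0.0025,0]

```text
t: 19.75
tcp_pos: [0.4881, 0.1546, 0.1292]
tool_rot: [-3.127, -0.27, 0.01]
force: [-19.7, 13.4, -1.1]
opening: -0.0
```

Run:
```python
from path import *
go(world(center(-30,0)),9.82)
for n in ('wrist','side'):
    cv2.imwrite(f'pics/q_{n}.png',grab_frame(n)[:,:,::-1])
crop('pics/q_side.png','pics/q2.png',255,190,110,90,6)
```

```text
inc [-0.0004 -0.0068 -0.0008] spin 0.001 curyaw 9.88 tcp [0.4881 0.1546 0.1292] t 19.75 F [-19.72  13.4   -1.14] op -0.0 zax [-0.0063  0.0022 -1.    ]
```

View pics/q_wrist.png

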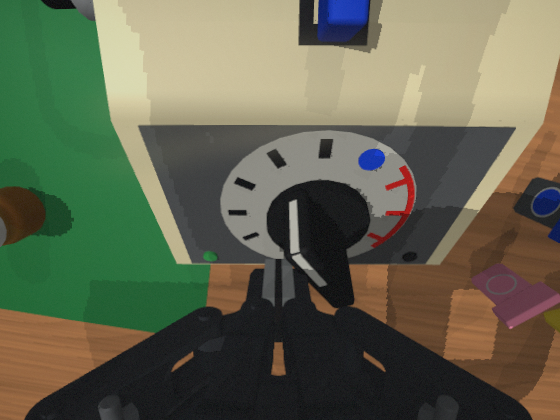

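View pics/q2.png

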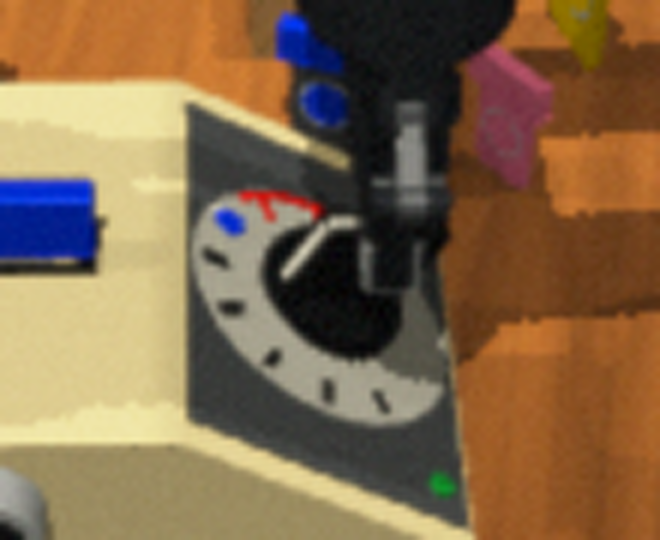

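```bash
cat >> path.py <<'E'
n=-s3*ex+np.array([0,0,c3]); up=c3*ex+np.array([0,0,s3])
def onpanel(cam,uv,h=.05,st=None):
    c,v=ray(cam,uv,st); P=c+v*((O+n*h-c)@n)/(v@n); d=P-O
    u,r=d@up,-d@ey; print(cam,uv,'u',u.round(4),'r',r.round(4),'theta',np.degrees(np.arctan2(r,u)).round(1),'s',np.hypot(u,r).round(4)); return u,r
E
python3 - <<'E'
from path import *
st=sensors.state()
a=onpanel('wrist',(297,250),.05,st);b=onpanel('wrist',(325,283),.05,st)
print(np.degrees(np.arctan2(a[1]-b[1],a[0]-b[0])))
s=lambda u,v:(255+u/6,190+v/6)
onpanel('side',s(327,222));onpanel('side',s(360,218))
crop('pics/q_wrist.png','pics/q3.png',230,180,150,140,5)
E
```

```text
wrist (297, 250) u 0.0327 r -0.0152 theta -24.9 s 0.0361
wrist (325, 283) u 0.0045 r -0.0003 theta -4.0 s 0.0045
-27.737272301919674
side (309.5, 227.0) u 0.0287 r -0.0174 theta -31.2 s 0.0336
side (315.0, 226.33333333333334) u 0.0138 r -0.0071 theta -27.5 s 0.0155
```

View pics/q3.png

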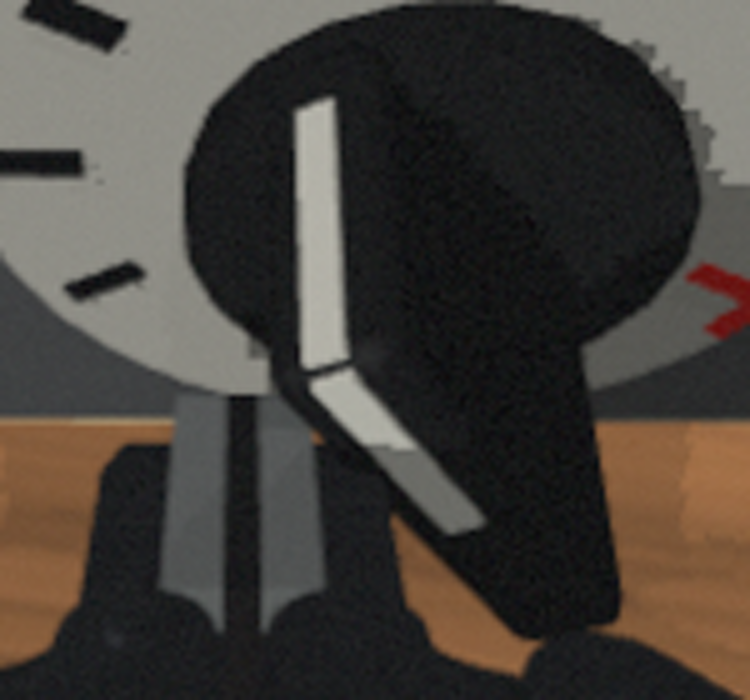

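Run:
```python
from path import *
st=sensors.state();cmd=st['tcp_pos']; print(cmd,st['force'])
for sg in (.2,.4):
  for th in range(-30,31,10):
    print(th,sg,inc(center(th,sg,s=.024,depth=.017),cmd).round(4))
```

```text
[0.48813911 0.15462395 0.12923091] [-19.29948383  13.51660057  -2.17491849]
-30 0.2 [ 0.004  -0.0097  0.0003]
-20 0.2 [ 0.0065 -0.0065 -0.0011]
-10 0.2 [ 0.0085 -0.0027 -0.0023]
0 0.2 [ 0.0098  0.0013 -0.0031]
10 0.2 [ 0.0109  0.0037 -0.0035]
20 0.2 [ 0.0121  0.0065 -0.0035]
30 0.2 [ 0.0131  0.0097 -0.0032]
-30 0.4 [ 0.0072 -0.011   0.0003]
-20 0.4 [ 0.0097 -0.0078 -0.0011]
-10 0.4 [ 0.0117 -0.004  -0.0023]
0 0.4 [ 0.013   0.     -0.0031]
10 0.4 [ 0.0142  0.0024 -0.0035]
20 0.4 [ 0.0153  0.0052 -0.0035]
30 0.4 [ 0.0163  0.0084 -0.0032]
```

Call:
arm_command:
  increments: [1,-0.002,-0.005,0,0.1,1,0,-0.011,-0.001,0.2,1,0.003,-0.011,-0.001,0.2,1,0.005,-0.009,-0.001,0.2,1,0.006,-0.007,-0.001,0.2,1,0.007,-0.0055,-0.0015,0.2,1,0.0075,-0.004,-0.002,0.2,1,0.008,-0.003,-0.002,0.2,1,0.008,-0.003,-0.002,0.2]

```text
t: 20.98
tcp_pos: [0.4979, 0.1587, 0.1328]
tool_rot: [-3.139, 0.041, 0.0]
force: [-1.6, 8.5, 6.3]
opening: -0.0001
```

Run:
```python
from path import *
go(world(center(-10,.2,s=.024,depth=.017)),9.82)
for n_ in ('wrist','side'):
    cv2.imwrite(f'pics/r_{n_}.png',grab_frame(n_)[:,:,::-1])
crop('pics/r_side.png','pics/r2.png',255,190,110,90,6)
crop('pics/r_wrist.png','pics/r3.png',230,180,150,140,5)
```

```text
inc [-0.0019  0.      0.0012] spin -0.1976 curyaw -1.5 tcp [0.4979 0.1587 0.1328] t 20.975 F [-1.63  8.5   6.34] op -0.0001 zax [-1.0e-04  2.5e-03 -1.0e+00]
```

View pics/r3.png

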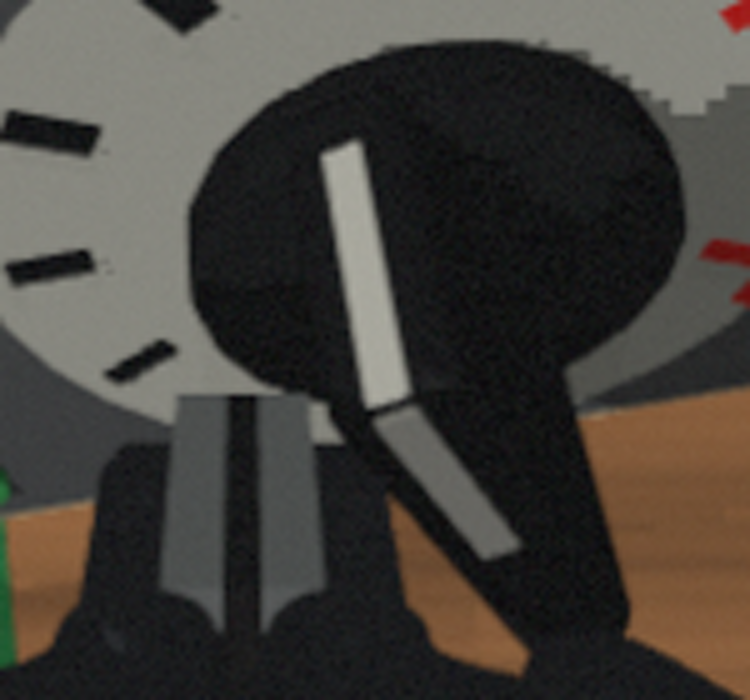

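View pics/r2.png

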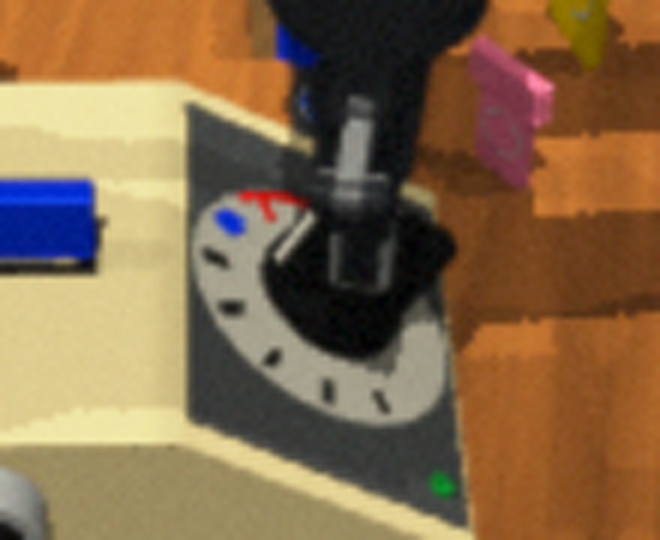

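Run:
```python
from path import *
st=sensors.state()
a=onpanel('wrist',(230+395/5,180+408/5),.05,st);b=onpanel('wrist',(230+503/5,180+553/5),.05,st)
print(np.degrees(np.arctan2(a[1]-b[1],a[0]-b[0])))
M=R.from_rotvec(st['tool_rot']).as_matrix();print(M.T@ex, M.T@(-ey))
```

```text
wrist (309.0, 261.6) u 0.0328 r -0.0079 theta -13.6 s 0.0337
wrist (330.6, 290.6) u 0.0021 r 0.0002 theta 5.9 s 0.0022
-14.85501614719748
[ 9.80498560e-01 -1.96524547e-01  8.22419189e-04] [ 0.19652552  0.98049779 -0.00134018]
```

Call:
arm_command:
  increments: [1,0.0005,0.001,0,0,1,0.0005,0.002,0,0,1,0.001,0.003,-0.0005,0,1,0.001,0.004,-0.0005,0,1,0.001,0.004,-0.0005,0]

```text
t: 21.7
tcp_pos: [0.4988, 0.154, 0.1326]
tool_rot: [-3.14, 0.044, 0.001]
force: [0.7, 7.1, -1.5]
opening: 0.0001
```

Run:
```python
from path import *
go(world(center(0,.2,s=.024,depth=.017)),9.82)
for n_ in ('wrist',):
    cv2.imwrite(f'pics/s_{n_}.png',grab_frame(n_)[:,:,::-1])
crop('pics/s_wrist.png','pics/s3.png',230,180,150,140,5)
```

```text
inc [-0.0008 -0.0009  0.0003] spin -0.1993 curyaw -1.6 tcp [0.4988 0.154  0.1326] t 21.7 F [ 0.67  7.15 -1.49] op 0.0001 zax [-4.0e-04  1.2e-03 -1.0e+00]
```

View pics/s3.png

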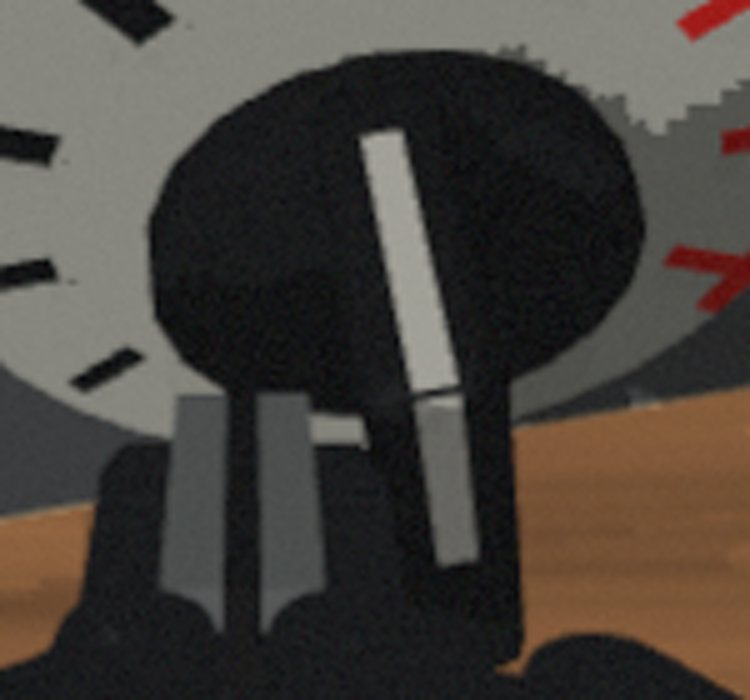

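Run:
```python
from path import *
st=sensors.state()
a=onpanel('wrist',(230+437/5,180+395/5),.05,st);b=onpanel('wrist',(230+458/5,180+563/5),.05,st)
print(np.degrees(np.arctan2(a[1]-b[1],a[0]-b[0])))
for th in range(0,31,5):
  for sg in (.2,.4): print(th,sg,inc(center(th,sg,s=.024,depth=.015),st['tcp_pos']).round(4))
```

```text
wrist (317.4, 259.0) u 0.0335 r 0.0 theta 0.1 s 0.0335
wrist (321.6, 292.6) u 0.0015 r -0.0003 theta -10.4 s 0.0015
0.5446182459828262
0 0.2 [-0.0006 -0.0011 -0.0016]
0 0.4 [ 0.0026 -0.0024 -0.0016]
5 0.2 [-0.      0.0002 -0.0019]
5 0.4 [ 0.0032 -0.0011 -0.0019]
10 0.2 [ 0.0005  0.0015 -0.0021]
10 0.4 [ 0.0037  0.0002 -0.0021]
15 0.2 [ 0.001   0.0029 -0.0021]
15 0.4 [ 0.0043  0.0016 -0.0021]
20 0.2 [ 0.0015  0.0045 -0.0021]
20 0.4 [ 0.0048  0.0032 -0.0021]
25 0.2 [ 0.002   0.0061 -0.002 ]
25 0.4 [ 0.0052  0.0048 -0.002 ]
30 0.2 [ 0.0023  0.0079 -0.0018]
30 0.4 [ 0.0056  0.0066 -0.0018]
```

Call:
arm_command:
  increments: [1,0.0005,0.0005,-0.0005,0,1,0.0005,0.001,-0.001,0,1,0.001,0.0015,-0.0015,0,1,0.001,0.002,-0.002,0,1,0.0015,0.0025,-0.002,0,1,0.0015,0.003,-0.002,0,1,0.0015,0.003,-0.002,0]

```text
t: 22.62
tcp_pos: [0.4993, 0.1523, 0.1338]
tool_rot: [-3.138, 0.043, 0.004]
force: [-4.3, 19.9, -9.9]
opening: 0.0002
```

Run:
```python
from path import *
go(world(center(10,.2,s=.024,depth=.017)),9.82)
for n_ in ('wrist',):
    cv2.imwrite(f'pics/t_{n_}.png',grab_frame(n_)[:,:,::-1])
crop('pics/t_wrist.png','pics/t3.png',230,180,150,140,5)
```

```text
inc [ 0.0003 -0.0006  0.0011] spin -0.1987 curyaw -1.57 tcp [0.4993 0.1523 0.1338] t 22.625 F [-4.26 19.91 -9.92] op 0.0002 zax [-0.0027  0.0033 -1.    ]
```

View pics/t3.png

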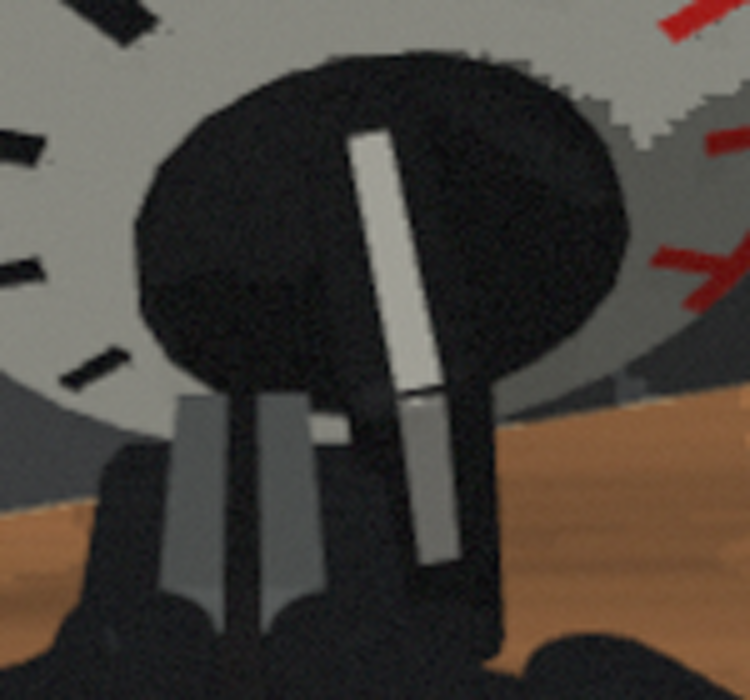

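Run:
```python
from path import *
st=sensors.state();M=R.from_rotvec(st['tool_rot']).as_matrix()
for th in range(0,31,5):
  d=world(center(th,.4,s=.027,depth=.014))-st['tcp_pos'];print(th,(M.T@d).round(4))
```

```text
0 [ 0.0041 -0.0051 -0.003 ]
5 [ 0.005  -0.0037 -0.0032]
10 [ 0.0058 -0.0022 -0.0034]
15 [ 0.0066 -0.0006 -0.0034]
20 [ 0.0073  0.0011 -0.0034]
25 [ 0.008   0.003  -0.0032]
30 [ 0.0086  0.0049 -0.003 ]
```

Call:
arm_command:
  increments: [1,0.001,-0.004,-0.002,0.1,1,0.004,-0.007,-0.003,0.2,1,0.005,-0.006,-0.003,0.2,1,0.0055,-0.005,-0.003,0.2,1,0.006,-0.004,-0.003,0.2,1,0.006,-0.0035,-0.003,0.2,1,0.006,-0.003,-0.003,0.2,1,0.0065,-0.0025,-0.003,0.2,1,0.0065,-0.002,-0.003,0.2,1,0.0065,-0.002,-0.003,0.2]

```text
t: 23.92
tcp_pos: [0.5063, 0.1536, 0.1377]
tool_rot: [-3.119, 0.354, 0.002]
force: [-4.6, 14.7, 0.1]
opening: -0.0002
```

Run:
```python
from path import *
st=sensors.state();M=R.from_rotvec(st['tool_rot']).as_matrix()
print(st['tcp_pos'],st['force'],[ (M.T@(world(center(th,.4,s=.027,depth=.014))-st['tcp_pos'])).round(4) for th in (10,20)])
for n_ in ('wrist',):
    cv2.imwrite(f'pics/u_{n_}.png',grab_frame(n_)[:,:,::-1])
crop('pics/u_wrist.png','pics/u3.png',230,180,150,140,5)
```

```text
[0.50628225 0.15362711 0.13771837] [-4.63832477 14.66411118  0.14740157] [array([-0.0013, -0.0004,  0.0005]), array([0.0009, 0.0026, 0.0005])]
```

View pics/u3.png

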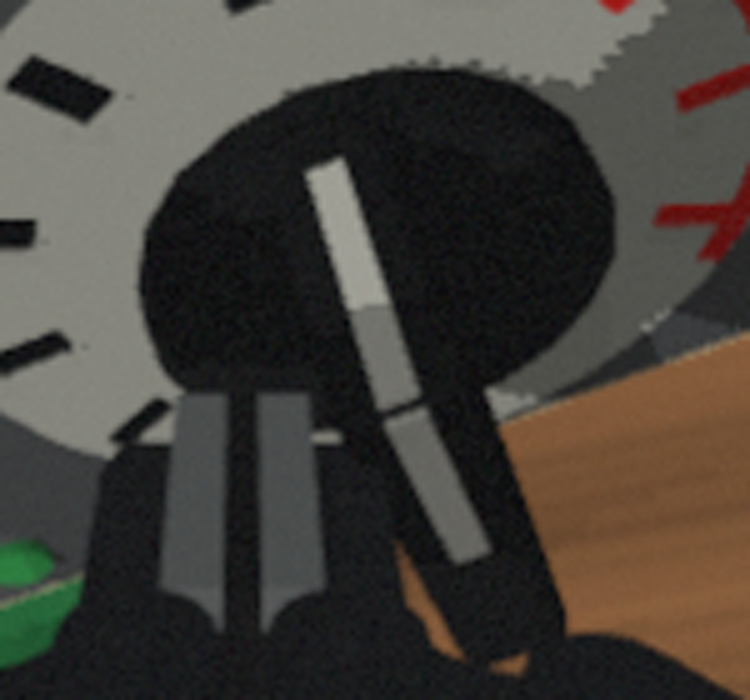

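Call:
arm_command:
  increments: [1,0.0005,0.0005,0,0,1,0.0005,0.001,0,0,1,0.0005,0.0015,0,0,1,0.001,0.002,0,0,1,0.001,0.0025,0,0,1,0.001,0.0025,0,0]

```text
t: 24.72
tcp_pos: [0.5073, 0.1503, 0.138]
tool_rot: [-3.12, 0.355, -0.0]
force: [-0.9, 7.9, 1.6]
opening: -0.0001
```

Run:
```python
from path import *
st=sensors.state();M=R.from_rotvec(st['tool_rot']).as_matrix()
print(st['tcp_pos'],st['force'],[ (M.T@(world(center(th,.4,s=.027,depth=.014))-st['tcp_pos'])).round(4) for th in (10,20)])
for n_ in ('wrist',):
    cv2.imwrite(f'pics/v_{n_}.png',grab_frame(n_)[:,:,::-1])
crop('pics/v_wrist.png','pics/v3.png',230,180,150,140,5)
```

```text
[0.50728578 0.15034921 0.13804752] [-0.87940453  7.8656333   1.64526979] [array([-0.003 , -0.0033,  0.0008]), array([-0.0008, -0.0004,  0.0009])]
```

View pics/v3.png

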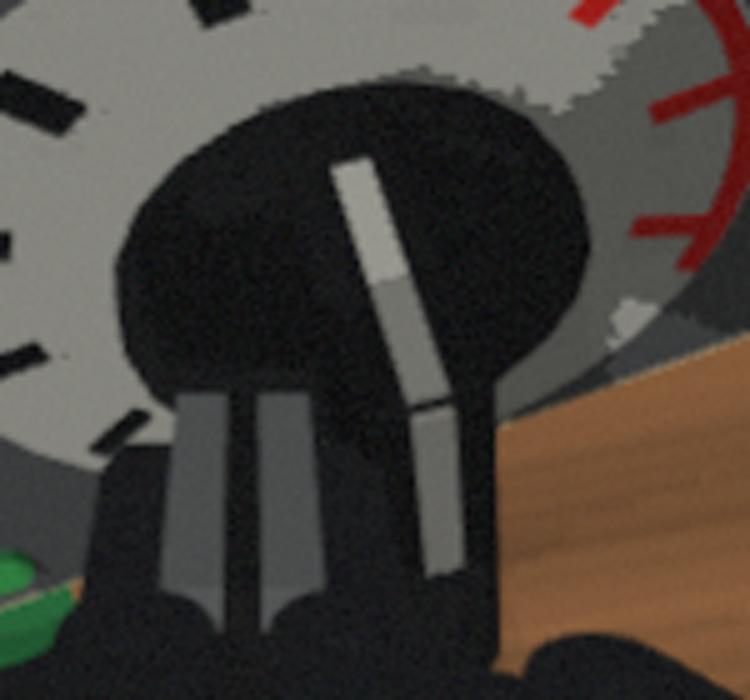

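Run:
```python
from path import *
st=sensors.state()
a=onpanel('wrist',(230+433/5,180+405/5),.05,st);b=onpanel('wrist',(230+446/5,180+575/5),.05,st)
print(np.degrees(np.arctan2(a[1]-b[1],a[0]-b[0])))
```

```text
wrist (316.6, 261.0) u 0.033 r 0.007 theta 12.0 s 0.0337
wrist (319.2, 295.0) u 0.0005 r 0.0 theta 3.4 s 0.0005
12.142209714777703
```

Call:
arm_command:
  increments: [1,0.0002,0.0005,0,0,1,0.0004,0.001,0,0,1,0.0006,0.0015,0,0,1,0.0006,0.0015,0,0]

```text
t: 25.28
tcp_pos: [0.5076, 0.1479, 0.138]
tool_rot: [-3.121, 0.357, -0.001]
force: [0.3, 1.3, 2.3]
opening: -0.0003
```

Run:
```python
from path import *
st=sensors.state()
print(st['tcp_pos'],st['force'])
for n_ in ('wrist',):
    cv2.imwrite(f'pics/w_{n_}.png',grab_frame(n_)[:,:,::-1])
crop('pics/w_wrist.png','pics/w3.png',230,180,150,140,5)
```

```text
[0.50764644 0.147949   0.13799461] [0.2925456  1.26925937 2.31993814]
```

View pics/w3.png

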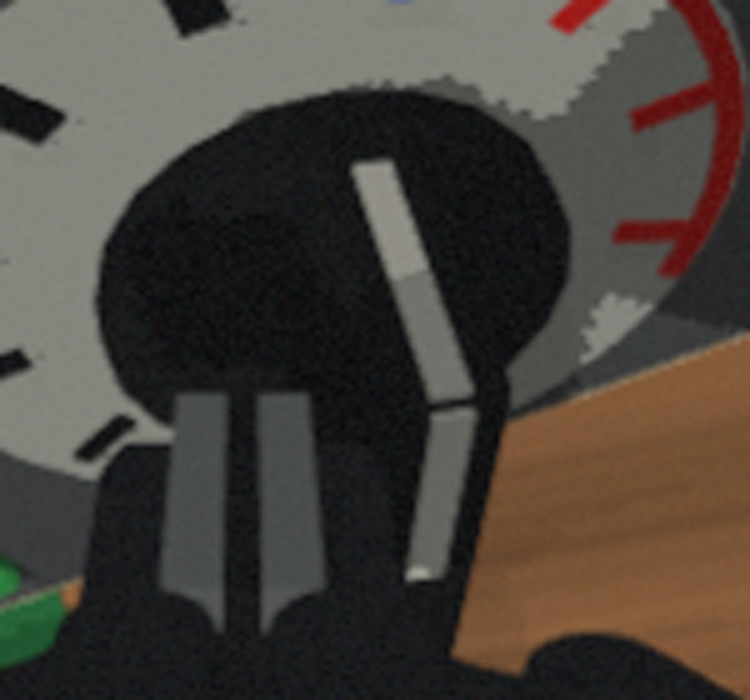

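Call:
arm_command:
  increments: [1,0.0002,0.0005,0,0,1,0.0004,0.001,0,0,1,0.0006,0.0015,0,0,1,0.0006,0.0015,0,0]

```text
t: 25.82
tcp_pos: [0.5076, 0.1463, 0.1377]
tool_rot: [3.121, -0.358, -0.001]
force: [-0.8, 0.0, 0.0]
opening: -0.0002
```

Run:
```python
from path import *
st=sensors.state()
print(st['tcp_pos'],st['force'])
onpanel('wrist',(230+452/5,180+404/5),.05,np.load('x.npy',allow_pickle=True).item() if 0 else st)
for n_ in ('wrist',):
    cv2.imwrite(f'pics/x_{n_}.png',grab_frame(n_)[:,:,::-1])
crop('pics/x_wrist.png','pics/x3.png',230,180,150,140,5)
```

```text
[0.5076169  0.14634985 0.13765422] [-0.79446639  0.01796405  0.01371087]
wrist (320.4, 260.8) u 0.0317 r 0.0125 theta 21.6 s 0.0341
```

View pics/x3.png

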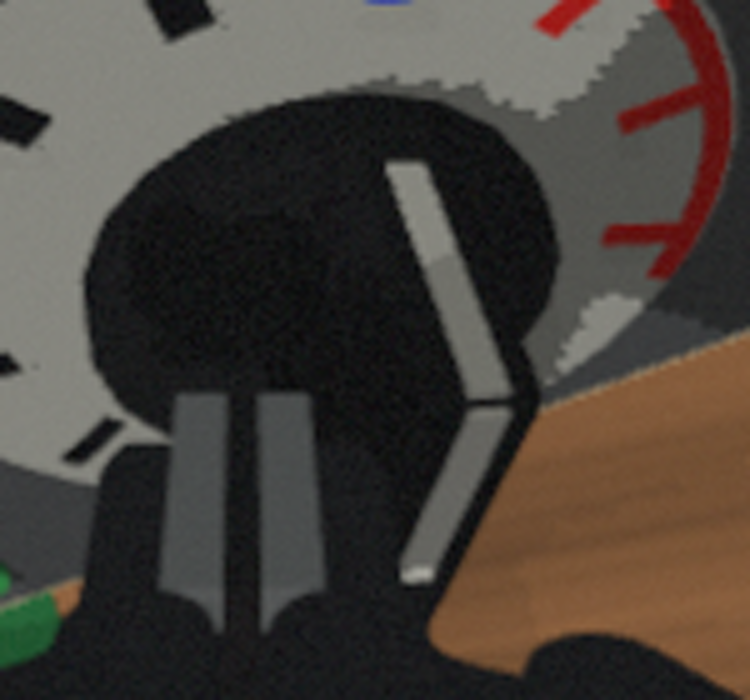

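Run:
```python
from path import *
st=sensors.state()
a=onpanel('wrist',(230+490/5,180+403/5),.05,st);b=onpanel('wrist',(230+418/5,180+577/5),.05,st)
print(np.degrees(np.arctan2(a[1]-b[1],a[0]-b[0])))
```

```text
wrist (328.0, 260.6) u 0.0296 r 0.0157 theta 27.9 s 0.0335
wrist (313.6, 295.4) u 0.002 r 0.0012 theta 30.9 s 0.0023
27.654921682415647
```

Call:
arm_command:
  increments: [1,0,-0.005,0,0,1,0,-0.012,0,0,1,0,-0.012,-0.03,0,1,0,-0.012,-0.08,0,1,-0.03,-0.012,-0.11,-0.2,1,-0.06,-0.012,-0.11,-0.4,1,-0.06,-0.012,-0.11,-0.4,1,-0.06,-0.012,-0.11,-0.4]

```text
t: 26.88
tcp_pos: [0.4523, 0.172, 0.2478]
tool_rot: [-3.13, -0.267, -0.0]
force: [0.8, 0.1, 0.3]
opening: 0.0001
```

Run:
```python
from path import *
st=sensors.state(); np.save('st6.npy',st,allow_pickle=True)
print(st['tcp_pos'],st['force'])
for n_ in ('wrist','side','scene'):
    cv2.imwrite(f'pics/y_{n_}.png',grab_frame(n_)[:,:,::-1])
crop('pics/y_wrist.png','pics/y1.png',180,20,200,180,4)
crop('pics/y_side.png','pics/y2.png',205,180,140,100,5.5)
```

```text
[0.4523413  0.17201086 0.24778785] [0.80931182 0.10098733 0.26899707]
```

View pics/y1.png

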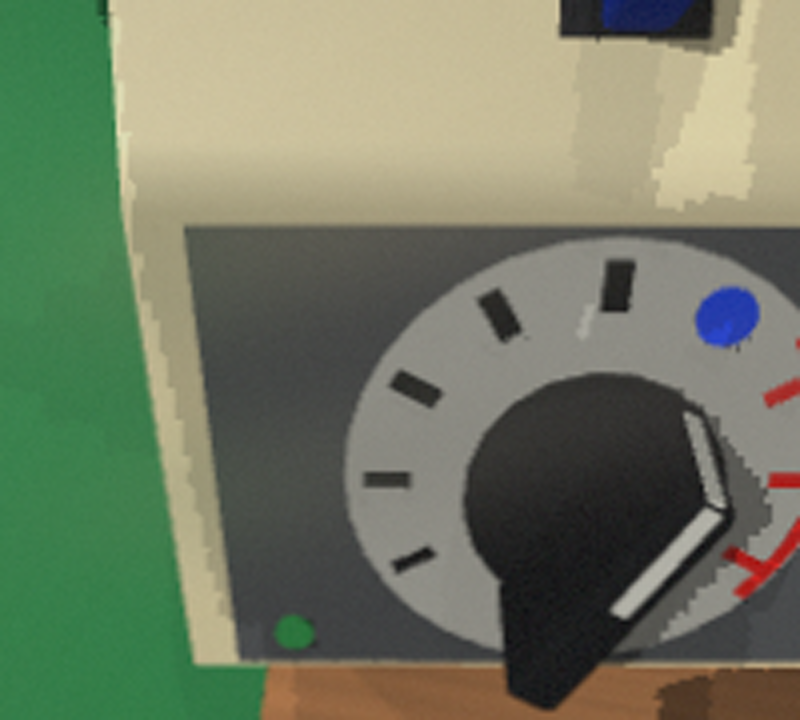

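View pics/y2.png

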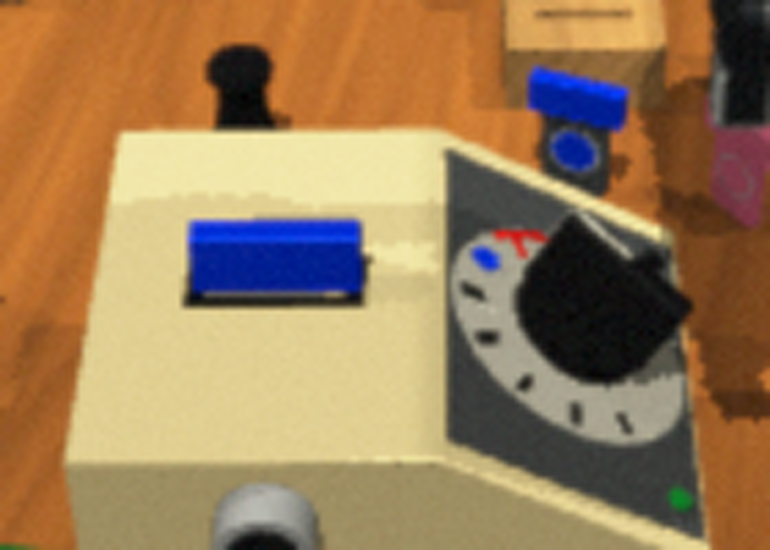

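View pics/y_scene.png

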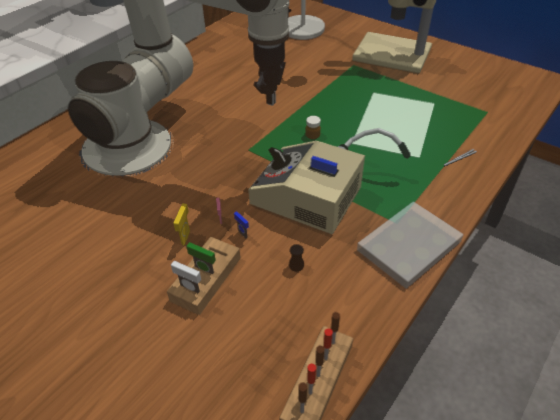

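Run:
```python
from path import *
from scipy.optimize import least_squares
st=np.load('st6.npy',allow_pickle=True).item()
f=lambda u,v:(180+u/4,20+v/4)
a=onpanel('wrist',f(716,511),.05,st);b=onpanel('wrist',f(622,613),.05,st)
print(np.degrees(np.arctan2(a[1]-b[1],a[0]-b[0])))
onpanel('wrist',f(727,317),0,st);onpanel('wrist',f(618,286),0,st);onpanel('wrist',f(387,480),0,st)
c=onpanel('wrist',f(692,414),.014,st)
crop('pics/y_side.png','pics/z1.png',230,205,50,40,14)
crop('pics/y_scene.png','pics/z2.png',300,145,50,40,14)
```

```text
wrist (359.0, 147.75) u 0.0269 r 0.0155 theta 29.9 s 0.0311
wrist (335.5, 173.25) u 0.0012 r 0.0011 theta 41.4 s 0.0017
29.267243021368653
wrist (361.75, 99.25) u 0.0396 r 0.0243 theta 31.5 s 0.0465
wrist (334.5, 91.5) u 0.0464 r 0.0004 theta 0.5 s 0.0464
wrist (276.75, 140.0) u -0.0015 r -0.0474 theta -91.8 s 0.0474
wrist (353.0, 123.5) u 0.0252 r 0.0171 theta 34.3 s 0.0305
```

View pics/z1.png

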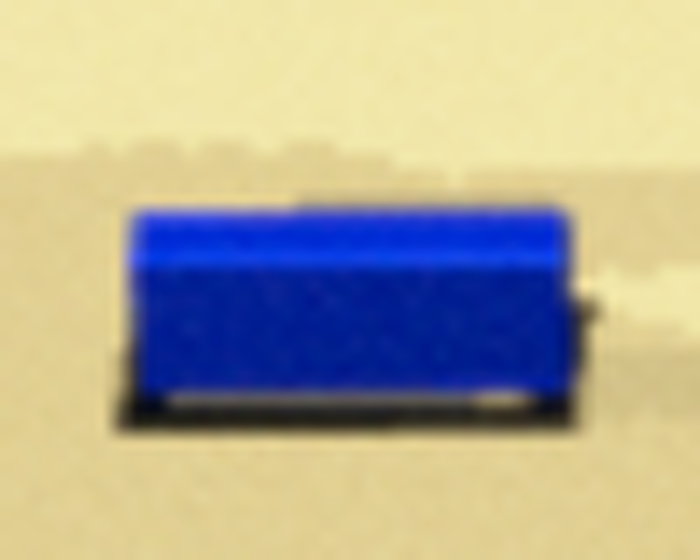

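View pics/z2.png

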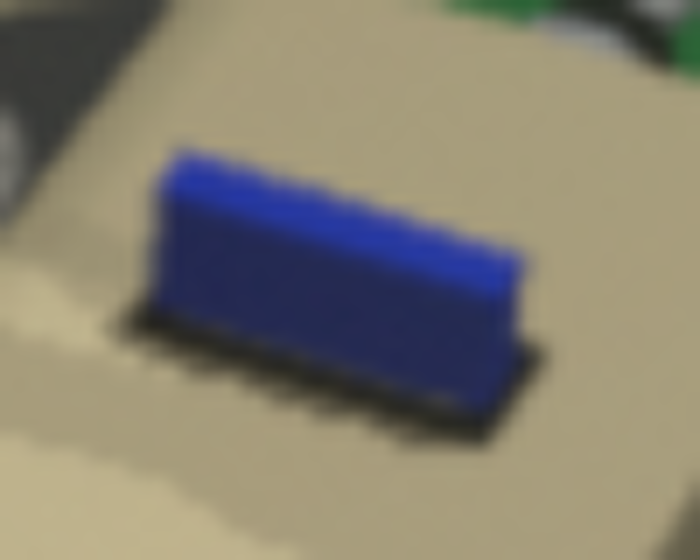

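Run:
```python
from path import *
from scipy.optimize import least_squares
s=lambda u,v:np.array([230+u/14,205+v/14]); e=lambda u,v:np.array([300+u/14,145+v/14])
pt=lambda c,x,y,z:c+ex*x+ey*y+np.array([0,0,z])
H=.0731/2;W=.0142
F=[('side',(.035,.007,.07),s(138,395)),('side',(-.035,.007,.07),s(572,393)),('side',(.035,.007,.1),s(131,268)),('side',(-.035,.007,.1),s(572,266)),
('scene',(-.035,-.007,.07),e(158,310)),('scene',(.035,-.007,.07),e(492,408)),('scene',(.035,-.007,.1),e(517,292)),('scene',(-.035,-.007,.1),e(162,190))]
S=[('side',(H,W,0),s(117,430)),('side',(-H,W,0),s(577,428)),('scene',(H,-W,0),e(487,443)),('scene',(-H,-W,0),e(118,328)),('scene',(H,W,0),e(547,353))]
res=lambda c,L:np.concatenate([proj(n_,pt(c,*p))-o for n_,p,o in L])
r=least_squares(res,[.635,.157,.055],args=(F,));q=least_squares(res,[.635,.157,.125],args=(S,))
print(r.x,q.x,'dz',r.x[2]+.07-q.x[2], 'xy',(r.x-q.x)@ex,(r.x-q.x)@ey);print(r.fun.round(1))
```

```text
[0.63474889 0.15732035 0.05361485] [0.63555181 0.1565241  0.12353281] dz 8.203294218601942e-05 xy -0.0006553559806769904 0.0009215209993118273
[-0.9  0.8 -0.9  0.7 -1.5 -0.  -1.3 -0.1 -1.4 -0.7 -0.7  0.3 -1.8 -0.2
 -1.4 -0.8]
```

Filter home (underside offset 0.1 mm), knob at 29–30° in the blue click. Handing in.

Run:
```python
from bench import sensors, robot
st=sensors.state();print(st['t'],st['force'],abs(st['qd']).max())
print(robot.hand_in())
```

```text
27.025 [ 0.08059225 -0.11834292  1.11251836] 0.006610692783365908
the job is handed in; nothing more can be done
None
```

The job is handed in, at about 27 s of the 67 s allowed. No verdict was given. The blue filter is home in the lamp's slot and the selector rests in the click at the blue mark.

**Filter:** I took the larger blue filter from the rack. I lowered it slowly into the slot until the head stopped on the deck at about 14 N, then let go.

**Selector:** It started one click past off, pointing 90° anticlockwise of up-slope. I pushed it clockwise with closed fingers, click by click, to the blue mark, then backed away.

**Last checks:**
- **Pointer:** it reads 29–30° clockwise of up-slope, against 30° wanted. The highest reading at any point was about 30°, so it did not go near the red sector. The base of the pointer's end line read 34°; I judged that the less reliable point.
- **Filter height:** a two-view fit puts the head's underside within about 0.1 mm of the deck and the filter within about 1 mm of the slot's centre.
- **Arm:** it touches nothing. The gripper hangs about 0.1 m clear of the knob, and the force readings are at noise level.
- **Other things:** by eye, the green and frosted filters, the loupe and the jar are where they were; I did not measure them.

**What disagreed:** the scene and wrist views differed by 1–3 mm on where the filter sat relative to the slot before it went in. I settled it by looking again with the tip in the mouth; it then slid down with little force until it met the deck. Pushing the selector took up to 24 N at the fingers, more than I expected, because they were pushing too near the axis.

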